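Tip the washed mixing balls back into the open pigment bottle

TASK

Three washed steel mixing balls lie in the small pouring boat: lift it level with the balls in it, put its lip just inside the mouth of the one bottle without a cap, and only then tip it slowly, keeping the lip in the mouth until all three balls have gone in; none may land on the bench. Then stand the empty boat upright on the bench and let go. Leave the bottle standing where it is, do not touch the fresh plaster cast on its pole, and do not push the other things about.

Things in the scene. Friction and masses are not known exactly. Their poses are not given: they have to be found in the camera images.
- boat: folded steel pouring boat, 170 mm long, 24 wide, 60 high, 180 g. Origin on the bench under the middle of its grip bar; +x to the spout, z up. Trough x 42 to 108 mm, 20 mm wide inside, walls 22 mm above it (rear wall to z 60); the floor rises 10 degrees from z 8 at the rear to a sill z 19 mm at x 108; from there a beak drops 47 degrees to the lip. Feet: trough's rear, a plate at x 90 to 94, a leg at x -42 to -36.
- boat_grip (a point): middle of the boat's grip bar (boat x 0, z 52 mm); axes as the boat's. The bar is level along x, 14 mm wide (y) and 16 mm tall, free from x -36 to +42 mm
- boat_lip (a point): lower end of the boat's beak, on its inner floor (boat x 121.5 mm, z 4 mm); the beak is 24 mm wide outside, its metal 2 mm thick below, its side walls 11 mm high; behind it the trough's underside is at z 13 to 16 mm; axes as the boat's
- ball1: steel mixing ball, 14 mm diameter, 12 g, rearmost in the boat; origin at its centre. The balls stay at the rear of the trough until the boat is tipped more than about 0.17 rad spout down; tipped fast they shoot out and miss
- ball2: steel mixing ball like ball1, the middle one
- ball3: steel mixing ball like ball1, nearest the spout
- bottle: the open bottle: white plastic, loose, about 0.3 kg, 76 mm diameter to z 82 mm, shoulder to z 102 mm, then a neck 44 mm outside and 36 mm inside diameter up to the open rim at z 130 mm. Origin at the centre of its underside, z up
- bottle_mouth (a point): centre of the bottle's open mouth, in the plane of its rim (130 mm above its underside); z up
- capped_a: bottle of the same shape closed by a white screw cap 50 mm in diameter, top at z 146 mm; loose, 0.45 kg; origin at the centre of its underside
- capped_b: another capped bottle, the same as capped_a
- cast: fresh plaster cast on a pole, fixed: foot 110 mm diameter 18 mm high, pole 22 mm diameter, and from z 200 to 370 mm the white domed cast, up to 84 mm diameter. Origin at the centre of its foot's underside
- plaster_bowl: rubber bowl, 92 mm diameter, 60 mm high, loose; origin at the centre of its underside
- sanding_block: cork sanding block 60 x 35 x 28 mm, loose; origin at the centre of its underside
- sprayer: white spray bottle, 68 mm diameter, 205 mm high, nozzle reaching 57 mm to its -x; loose; origin at the centre of its underside
- spatula: spatula lying on the bench, 200 mm long, along its x, about 30 mm high at most; loose
- brush: brush lying on the bench, 180 mm long, along its x, about 30 mm high at most; loose
Not all that is in view belongs to the job. What is shaped like the boat but orange or yellow is not meant.

How it is judged:
By the outcome, as a careful person would: the job done as asked, in the order asked, and still so for the second after the job is handed in, with the robot touching nothing.
It also fails if it takes over 72 s, if anything falls off the work surface, if the arm or the gripper's body presses on something with over 40 N, if the wrist force passes 120 N, or if a joint passes its speed limit or range.

ROBOT

A 6-joint arm with a two-finger parallel gripper is mounted at the origin on the work surface. World frame = base frame: x ahead of the robot, y to its left, z up, the work surface at z = 0. Lengths are in m, angles in rad, forces in N, time in s.
With the tool pointing down it reaches from about 0.25 to 0.725 m from the base axis. Payload 4 kg.
Tool frame: the origin (TCP) lies on the centre line of the jaws, within the pads' length; the fingertips stand 14 mm ahead of it and the grasp point (between the pads) lies 5 mm behind it; z points along the fingers, x is the direction in which the jaws open and shut, and the axes are right-handed (so a half turn about z gives the same grasp; the last joint's range is limited). The gripper opens to 85 mm and grips with 20 to 120 N. Pads are 22 mm wide; open, the fingers measure 114 mm over their backs; the gripper's body (76 mm by 85 mm) begins 54 mm behind the grasp point. The pads swing forward as they close: fully open they stand 13 mm farther back than shut.
Start: joints at [1.223, 0.241, 0.005, 1.335, 0, 1.571], TCP at [0.17, 0.47, 0.245] pointing down, gripper open.
Joint ranges: [-2.72, 2.72], [-1.05, 1.87], [-1.09, 1.28], [-1.99, 2.15], [-1.42, 1.44], [-3.14, 3.14]. Speed limits (rad/s): [2.79, 2.79, 3.14, 3.14, 3.14, 3.14].

INTERFACE

Orientations are given as a unit quaternion [x, y, z, w].
In Python, from workcell import bot gives the robot as it stands.
- The arm moves only by the tool play_rows, never from a script. Its argument "motion" is a list of rows, each an object with "fingers": the closure, from -1 (fully open) to 1 (shut), so that 0 is half open; "translation": the shift along the tool's x, y, z in cm, a list of three; "roll": the turn about the tool's z in degrees. A call has 1 to 20 rows; each row is the pose to reach, as a shift and turn from the pose commanded when the call began, along the tool's axes at that moment; what a row does not reach only later rows make up. A row lasts 1/12 s, in which the tool goes at most 41.7 mm and 7.16 degrees, less where a joint would pass 70% of its speed; a pose out of reach is approached as far as the arm can. A call with a gripper value outside its range is refused whole. The fingers move at their own pace and stop on an object; the grip force is fixed at half the most. Time passes only in rows, so rows that repeat a pose let the fingers close. It gives the time, the measured TCP pose, the force and the opening at its end, in the units of the state.
- bot.get_obs(): the state, without advancing time (a new reading comes with each control period).
- bot.camera(name): name is "scene" or "top"; returns a dict with "pixels" (400x640x3 uint8, red, green, blue), "intrinsics" (3x3 intrinsics, pixels), "world_to_cam" (4x4, takes a point from world to camera coordinates). Camera axes: x right, y down, z forward; pixel columns grow to the right and rows downward; lengths in m; the calibration is good to about 2 mm. A picture is of the moment at which its call begins. There is no depth.
- bot.job_done(): hands the job in, once; it reports no verdict.
The state is a dict: "clock": time; "joint_pos": joint angles; "joint_vel": joint speeds; "tau": joint torques, N m; "eef_pos": TCP position; "tool_rot": TCP orientation; "ft_force": force on the tool from outside, world axes, zero at the start; "ft_torque": the same for the moment, N m; "grip_width": finger opening in m.
Only numpy, scipy, OpenCV 4.12 (cv2) and the standard library are available. Lean on these libraries where they do the work, as an engineer would, in place of code of your own. Each camera call takes 0.05 s, during which the arm holds its last target. There are 200 camera calls.

## Working session

There is one attempt and no reset: what is moved stays moved. The work goes in short steps, Python scripts to look and compute and a tool call to move; the robot and the scene stay as the last step left them, time stands still between calls to the robot, and variables do not carry over. Pictures are saved under pics/ and viewed, about 8 in all and at most 12, crops included, and the job is handed in when it is done.

Besides the shell and the picture viewer there is one more tool, called after "Emit:" in YAML: its name, and indented under it one key for each argument. play_rows: Moves the arm, as the interface text tells. Its arguments: {"type":"object","properties":{"motion":{"type":"array","items":{"type":"object","properties":{"fingers":{"type":"number"},"translation":{"type":"array","items":{"type":"number"}},"roll":{"type":"number"}}}}},"required":["motion"]}

```bash
ls; mkdir -p pics; python3 - <<'E'
from workcell import bot
import cv2,numpy as np
o=bot.get_obs(); print(o)
for n in("scene","top"):
    c=bot.camera(n); cv2.imwrite(f"pics/{n}0.png",c["pixels"][:,:,::-1]); np.savez(f"{n}0.npz",**c)
    print(n,c["intrinsics"].tolist(),np.round(c["world_to_cam"],4).tolist())
E
```

```text
pics
{'clock': 0.0, 'joint_pos': array([ 1.22300808e+00,  2.41415434e-01,  3.75451932e-03,  1.33520252e+00,
       -1.99650383e-05,  1.57082225e+00]), 'joint_vel': array([ 0.00127824,  0.0008524 ,  0.0004841 ,  0.00143654,  0.00069565,
       -0.00176989]), 'tau': array([-6.54594824e-04, -3.72317863e+01,  2.52406794e+01,  1.70435017e-02,
        2.70513323e-05, -3.89685244e-07]), 'eef_pos': array([0.1702141 , 0.46950802, 0.24442326]), 'tool_rot': array([ 8.18792475e-01,  5.74088682e-01, -8.40518757e-04,  6.01546318e-04]), 'ft_force': array([-1.34835896, -0.26579465,  0.89381413]), 'ft_torque': array([-0.00290079,  0.0034449 ,  0.01742082]), 'grip_width': 0.08506807677961616}
scene [[401.22298772177663, 0.0, 321.98517550051076], [0.0, 401.22298772177663, 202.1460847208653], [0.0, 0.0, 1.0]] [[-0.7914, 0.6113, 0.0064, 0.4392], [0.3244, 0.4289, -0.8431, -0.1049], [-0.5181, -0.6652, -0.5377, 1.4706], [0.0, 0.0, 0.0, 1.0]]
top [[430.7733325412548, 0.0, 315.2556161901243], [0.0, 430.7733325412548, 200.2830761001159], [0.0, 0.0, 1.0]] [[-0.0219, -0.9998, -0.0029, 0.032], [-0.9958, 0.022, -0.0888, 0.5771], [0.0888, 0.001, -0.996, 1.0852], [0.0, 0.0, 0.0, 1.0]]
```

View pics/scene0.png

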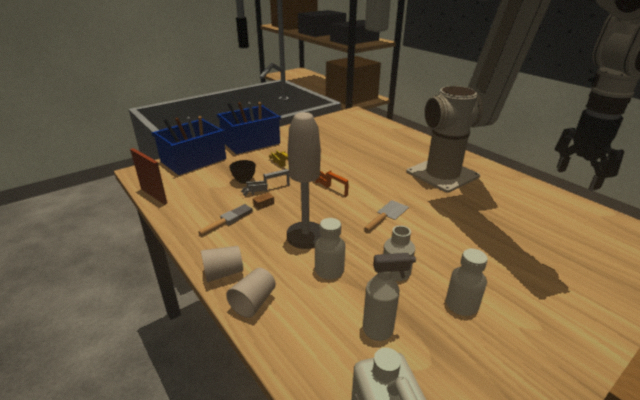

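View pics/top0.png

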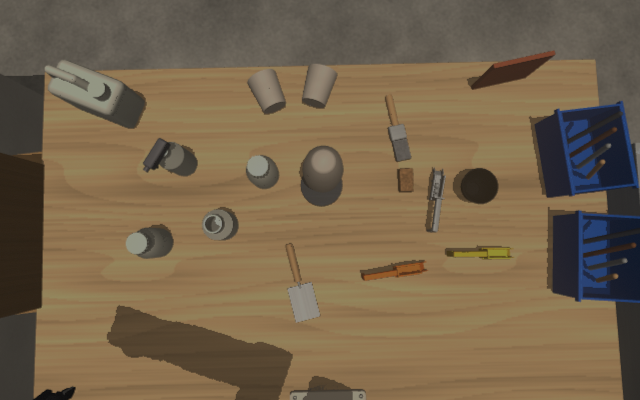

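Both views show the scene. In the top view the steel boat is near (437,200) and the open bottle near (213,224). The capped bottles are near (258,170) and (140,243), the sprayer near (170,158), and the orange and yellow decoys near (395,270) and (480,253).

The moves only turn about tool z, and the tool points down, so tipping isn't directly available. I'll confirm identities in a crop and work out positions. Then I'll use a small free-space move to test what happens to the orientation at the reach limit.

```bash
cat > h.py <<'E'
import numpy as np
def ray(c,u,v):
    T=c["world_to_cam"];K=c["intrinsics"];R=T[:3,:3];o=-R.T@T[:3,3]
    d=R.T@np.linalg.solve(K,[u,v,1.]);return o,d
def onz(c,u,v,z):
    o,d=ray(c,u,v);return o+d*(z-o[2])/d[2]
def proj(c,p):
    q=c["world_to_cam"][:3,:3]@np.array(p)+c["world_to_cam"][:3,3];q=c["intrinsics"]@q;return q[:2]/q[2]
E
python3 - <<'E'
import cv2,numpy as np
from h import *
t=dict(np.load("top0.npz"));s=dict(np.load("scene0.npz"))
P=t["pixels"][:,:,::-1];S=s["pixels"][:,:,::-1]
a=cv2.resize(P[160:240,400:480],(400,400),interpolation=cv2.INTER_CUBIC)
b=cv2.resize(P[185:265,180:260],(400,400),interpolation=cv2.INTER_CUBIC)
cv2.imwrite("pics/crop1.png",np.hstack([a,b]))
for n,u,v,z in(("boat",437,200,.05),("mouth",213,224,.13),("capA",258,166,.146),("capB",137,243,.146),("sprayer",158,155,.2),("cast",323,160,.37),("spatula",300,280,0)):print(n,onz(t,u,v,z).round(3))
E
```

```text
boat [ 0.569 -0.287  0.05 ]
mouth [0.518 0.258 0.13 ]
capA [0.65  0.15  0.146]
capB [0.478 0.428 0.146]
sprayer [0.67  0.362 0.2  ]
cast [0.619 0.004 0.37 ]
spatula [0.373 0.064 0.   ]
```

View pics/crop1.png

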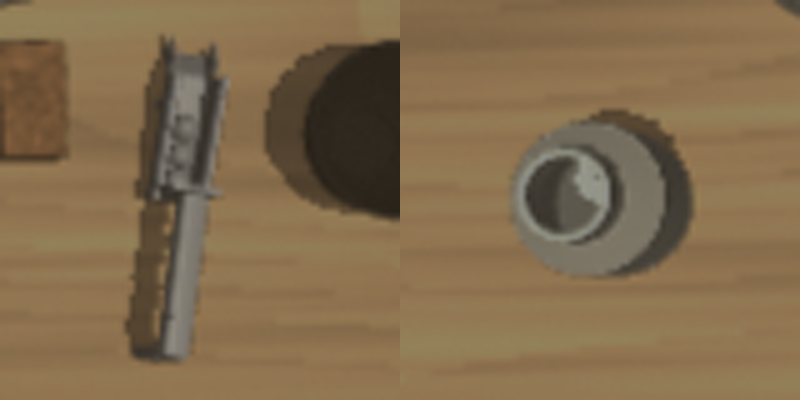

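Emit:
play_rows:
  motion:
    - {"translation": [30, 0, 0], "roll": 0, "fingers": -1}
    - {"translation": [30, 0, 0], "roll": 0, "fingers": -1}
    - {"translation": [30, 0, 0], "roll": 0, "fingers": -1}
    - {"translation": [30, 0, 0], "roll": 0, "fingers": -1}
    - {"translation": [30, 0, 0], "roll": 0, "fingers": -1}
    - {"translation": [30, 0, 0], "roll": 0, "fingers": -1}
    - {"translation": [30, 0, 0], "roll": 0, "fingers": -1}
    - {"translation": [30, 0, 0], "roll": 0, "fingers": -1}
    - {"translation": [30, 0, 0], "roll": 0, "fingers": -1}
    - {"translation": [30, 0, 0], "roll": 0, "fingers": -1}

```text
clock: 0.93
eef_pos: [0.2684, 0.7403, 0.2291]
tool_rot: [0.819, 0.574, -0.002, 0.002]
ft_force: [-0.5, 0.3, -0.6]
grip_width: 0.0853
```

The crop shows the steel boat with its spout up the picture (+x), the balls in its trough near (180,145), and the bar running down to (178,355). The bottle at right has an open mouth at (568,195), so both are identified. Next I push past the reach limit.

Emit:
play_rows:
  motion:
    - {"translation": [20, 0, 0], "roll": 0, "fingers": -1}
    - {"translation": [20, 0, 0], "roll": 0, "fingers": -1}
    - {"translation": [20, 0, 0], "roll": 0, "fingers": -1}
    - {"translation": [20, 0, 0], "roll": 0, "fingers": -1}
    - {"translation": [20, 0, 0], "roll": 0, "fingers": -1}
    - {"translation": [20, 0, 0], "roll": 0, "fingers": -1}
    - {"translation": [20, 0, 0], "roll": 0, "fingers": -1}
    - {"translation": [20, 0, 0], "roll": 0, "fingers": -1}

```text
clock: 1.6
eef_pos: [0.2834, 0.7818, 0.1848]
tool_rot: [0.818, 0.574, 0.022, -0.016]
ft_force: [0.1, 0.5, 0.0]
grip_width: 0.0857
```

```bash
python3 -c "
from workcell import bot
o=bot.get_obs();print(o)"
```

```text
{'clock': 1.6, 'joint_pos': array([1.22300870e+00, 1.05768018e+00, 1.27505450e+00, 1.73365790e+00,
       1.05654788e-05, 1.57078338e+00]), 'joint_vel': array([-0.00094651,  0.02618247,  0.00099307, -0.03177557, -0.00091149,
        0.00033768]), 'tau': array([ 4.38726192e-04, -6.93780541e+01,  2.55863750e+01, -3.93955344e-01,
       -4.19241576e-05,  1.31743533e-06]), 'eef_pos': array([0.28340159, 0.78175609, 0.18476265]), 'tool_rot': array([ 0.81847738,  0.57389203,  0.02231143, -0.01565012]), 'ft_force': array([0.09259602, 0.49564469, 0.01755064]), 'ft_torque': array([-0.02073712,  0.02616819, -0.03039811]), 'grip_width': 0.0857052679285226}
```

Emit:
play_rows:
  motion:
    - {"translation": [-15, 0, 0], "roll": 0, "fingers": -1}
    - {"translation": [-15, 0, 0], "roll": 0, "fingers": -1}
    - {"translation": [-15, 0, 0], "roll": 0, "fingers": -1}
    - {"translation": [-15, 0, 0], "roll": 0, "fingers": -1}
    - {"translation": [-15, 0, 0], "roll": 0, "fingers": -1}
    - {"translation": [-15, 0, 0], "roll": 0, "fingers": -1}

```text
clock: 2.1
eef_pos: [0.2262, 0.624, 0.1688]
tool_rot: [0.819, 0.574, 0.01, -0.007]
ft_force: [-0.3, -1.0, -3.6]
grip_width: 0.0855
```

```bash
python3 -c "
from workcell import bot
o=bot.get_obs();print(o['joint_pos'],o['eef_pos'],o['tool_rot'])"
```

```text
[1.22299258e+00 5.87447121e-01 3.30448815e-01 1.28887495e+00
 1.48429967e-05 1.57077998e+00] [0.22621704 0.62398804 0.16877553] [ 0.8187216   0.57405544  0.01019891 -0.00715989]
```

Emit:
play_rows:
  motion:
    - {"translation": [0, 0, 0], "roll": 0, "fingers": -1}
    - {"translation": [0, 0, 0], "roll": 0, "fingers": -1}
    - {"translation": [0, 0, 0], "roll": 0, "fingers": -1}

```text
clock: 2.35
eef_pos: [0.2333, 0.6434, 0.1789]
tool_rot: [0.818, 0.574, 0.025, -0.017]
ft_force: [0.5, 0.1, -0.0]
grip_width: 0.0854
```

```bash
python3 -c "
from workcell import bot
o=bot.get_obs();print(o['joint_pos'],o['eef_pos'],o['tool_rot'])"
```

```text
[ 1.22299064e+00  5.97643517e-01  3.73001241e-01  1.28625028e+00
 -2.48768076e-05  1.57078211e+00] [0.23325223 0.64335559 0.17890628] [ 0.81841937  0.57384047  0.02452791 -0.01718223]
```

A useful finding: at the reach limit the arm trades orientation for position, and the new lean persists as the commanded pose. So I can lean the tool on purpose.

1. Lean the fingers about 25° toward the boat's spout.
2. Grip the level boat, with the pads flat on the bar's sides.
3. Carry it level to the mouth.
4. Roll about the leaned axis. That pitches the spout down by asin(sinT·cosT·(1−cosψ)), while I translate to keep the lip in the mouth.

First I go up and over to azimuth ~0, clear of the cast.

Emit:
play_rows:
  motion:
    - {"translation": [0, 0, -4], "roll": 0, "fingers": -1}
    - {"translation": [0, 0, -8], "roll": 0, "fingers": -1}
    - {"translation": [0, 0, -12], "roll": 0, "fingers": -1}
    - {"translation": [0, 0, -16], "roll": 0, "fingers": -1}
    - {"translation": [0, 0, -20], "roll": 0, "fingers": -1}
    - {"translation": [-3, 2, -24], "roll": 0, "fingers": -1}
    - {"translation": [-5, 4, -27], "roll": -2, "fingers": -1}
    - {"translation": [-8, 6, -30], "roll": -4, "fingers": -1}
    - {"translation": [-11, 8, -32], "roll": -6, "fingers": -1}
    - {"translation": [-14, 10, -34], "roll": -8, "fingers": -1}
    - {"translation": [-17, 13, -36], "roll": -10, "fingers": -1}
    - {"translation": [-20, 15, -38], "roll": -12, "fingers": -1}
    - {"translation": [-23, 18, -40], "roll": -14, "fingers": -1}
    - {"translation": [-26, 20, -42], "roll": -16, "fingers": -1}
    - {"translation": [-29, 23, -42], "roll": -17, "fingers": -1}
    - {"translation": [-32, 25, -42], "roll": -17, "fingers": -1}
    - {"translation": [-35, 28, -42], "roll": -17, "fingers": -1}
    - {"translation": [-38, 30, -42], "roll": -17, "fingers": -1}
    - {"translation": [-41, 33, -42], "roll": -17, "fingers": -1}
    - {"translation": [-44, 35, -42], "roll": -17, "fingers": -1}

```text
clock: 4.02
eef_pos: [0.4032, 0.0932, 0.569]
tool_rot: [0.724, 0.689, 0.028, -0.009]
ft_force: [1.3, -0.2, -0.3]
grip_width: 0.0853
```

Emit:
play_rows:
  motion:
    - {"translation": [-3, 3, 0], "roll": 0, "fingers": -1}
    - {"translation": [-6, 5, 0], "roll": 0, "fingers": -1}
    - {"translation": [-9, 7, 0], "roll": 0, "fingers": -1}
    - {"translation": [-11, 8, 0], "roll": 0, "fingers": -1}
    - {"translation": [-11, 8, 0], "roll": 0, "fingers": -1}

```text
clock: 4.43
eef_pos: [0.4755, -0.0224, 0.5516]
tool_rot: [0.727, 0.686, 0.03, -0.006]
ft_force: [0.8, 0.6, -0.7]
grip_width: 0.085
```

```bash
cat >> h.py <<'E'
from scipy.spatial.transform import Rotation as Rn
def st(o):
    M=Rn.from_quat(o["tool_rot"]).as_matrix();d=M[:,2]
    print("t",o["clock"],"j",o["joint_pos"].round(3),"p",o["eef_pos"].round(4),"w",round(o["grip_width"],4))
    print("lean",round(np.degrees(np.arccos(-d[2])),2),"az",round(np.degrees(np.arctan2(d[1],d[0])),1),"x-az",round(np.degrees(np.arctan2(M[1,0],M[0,0])),1),"F",o["ft_force"].round(1));return M
E
python3 -c "
from workcell import bot
from h import *
print(st(bot.get_obs()).round(3))"
```

```text
t 4.4333 j [-0.079  0.303  0.911  2.148  0.052 -0.021] p [ 0.4755 -0.0224  0.5516] w 0.085
lean 3.46 az 54.4 x-az 86.8 F [ 0.8  0.6 -0.7]
[[ 0.056  0.998  0.035]
 [ 0.997 -0.058  0.049]
 [ 0.051  0.032 -0.998]]
```

Emit:
play_rows:
  motion:
    - {"translation": [0, 4, -4], "roll": 0, "fingers": -1}
    - {"translation": [0, 8, -8], "roll": 0, "fingers": -1}
    - {"translation": [0, 10, -10], "roll": 0, "fingers": -1}
    - {"translation": [0, 10, -10], "roll": 0, "fingers": -1}

```text
clock: 4.77
eef_pos: [0.5192, -0.0217, 0.5527]
tool_rot: [0.724, 0.688, 0.045, 0.009]
ft_force: [-0.2, 0.0, -0.3]
grip_width: 0.0854
```

```bash
python3 -c "
from workcell import bot
from h import *
st(bot.get_obs())"
```

```text
t 4.7667 j [-0.072  0.383  1.035  2.149  0.054 -0.018] p [ 0.5192 -0.0217  0.5527] w 0.0854
lean 5.24 az 32.2 x-az 87.1 F [-0.2  0.  -0.3]
```

Emit:
play_rows:
  motion:
    - {"translation": [0, 6, -15], "roll": 0, "fingers": -1}
    - {"translation": [0, 6, -15], "roll": 0, "fingers": -1}
    - {"translation": [0, 6, -15], "roll": 0, "fingers": -1}
    - {"translation": [0, 6, -15], "roll": 0, "fingers": -1}
    - {"translation": [0, 6, -15], "roll": 0, "fingers": -1}
    - {"translation": [0, 6, -15], "roll": 0, "fingers": -1}

```text
clock: 5.27
eef_pos: [0.5156, -0.0245, 0.5698]
tool_rot: [0.724, 0.687, 0.059, 0.024]
ft_force: [0.5, -0.8, -0.9]
grip_width: 0.0853
```

```bash
python3 -c "
from workcell import bot
from h import *
st(bot.get_obs())"
```

```text
t 5.2667 j [-0.078  0.363  1.055  2.149  0.055 -0.022] p [ 0.5156 -0.0245  0.5698] w 0.0853
lean 7.24 az 21.4 x-az 87.1 F [ 0.5 -0.8 -0.9]
```

Emit:
play_rows:
  motion:
    - {"translation": [0, 0, -20], "roll": 0, "fingers": -1}
    - {"translation": [0, 0, -20], "roll": 0, "fingers": -1}
    - {"translation": [0, 0, -20], "roll": 0, "fingers": -1}
    - {"translation": [0, 0, -20], "roll": 0, "fingers": -1}

```text
clock: 5.6
eef_pos: [0.4719, -0.0249, 0.5998]
tool_rot: [0.724, 0.685, 0.073, 0.039]
ft_force: [-0.1, -0.2, 1.0]
grip_width: 0.0854
```

```bash
python3 -c "
from workcell import bot
from h import *
st(bot.get_obs())"
```

```text
t 5.6 j [-0.088  0.26   0.993  2.149  0.057 -0.028] p [ 0.4719 -0.0249  0.5998] w 0.0854
lean 9.47 az 15.2 x-az 87.1 F [-0.1 -0.2  1. ]
```

Emit:
play_rows:
  motion:
    - {"translation": [-4, 0, -4], "roll": 0, "fingers": -1}
    - {"translation": [-8, 0, -8], "roll": 0, "fingers": -1}
    - {"translation": [-12, 0, -12], "roll": 0, "fingers": -1}
    - {"translation": [-14, 2, -16], "roll": 0, "fingers": -1}
    - {"translation": [-14, 2, -20], "roll": 0, "fingers": -1}

```text
clock: 6.02
eef_pos: [0.4375, -0.1232, 0.6121]
tool_rot: [0.724, 0.683, 0.081, 0.056]
ft_force: [1.4, -0.0, -0.8]
grip_width: 0.0852
```

```bash
python3 -c "
from workcell import bot
from h import *
st(bot.get_obs())"
```

```text
t 6.0167 j [-0.334  0.216  0.968  2.148  0.093 -0.267] p [ 0.4375 -0.1232  0.6121] w 0.0852
lean 11.32 az 9.0 x-az 86.9 F [ 1.4 -0.  -0.8]
```

Emit:
play_rows:
  motion:
    - {"translation": [0, 15, -20], "roll": 0, "fingers": -1}
    - {"translation": [0, 15, -20], "roll": 0, "fingers": -1}

```text
clock: 6.18
eef_pos: [0.4586, -0.1194, 0.6239]
tool_rot: [0.723, 0.681, 0.092, 0.073]
ft_force: [-0.1, -0.1, -0.3]
grip_width: 0.0856
```

```bash
python3 -c "
from workcell import bot
from h import *
st(bot.get_obs())"
```

```text
t 6.1833 j [-0.31   0.247  1.044  2.149  0.09  -0.24 ] p [ 0.4586 -0.1194  0.6239] w 0.0856
lean 13.52 az 4.9 x-az 86.8 F [-0.1 -0.1 -0.3]
```

Emit:
play_rows:
  motion:
    - {"translation": [0, 15, -20], "roll": 0, "fingers": -1}
    - {"translation": [0, 15, -20], "roll": 0, "fingers": -1}

```text
clock: 6.35
eef_pos: [0.476, -0.1152, 0.6345]
tool_rot: [0.721, 0.68, 0.102, 0.089]
ft_force: [1.2, -0.4, 1.0]
grip_width: 0.0854
```

```bash
python3 -c "
from workcell import bot
from h import *
st(bot.get_obs())"
```

```text
t 6.35 j [-0.289  0.273  1.109  2.149  0.087 -0.219] p [ 0.476  -0.1152  0.6345] w 0.0854
lean 15.58 az 2.4 x-az 86.8 F [ 1.2 -0.4  1. ]
```

Emit:
play_rows:
  motion:
    - {"translation": [0, 5, -25], "roll": 0, "fingers": -1}
    - {"translation": [0, 5, -25], "roll": 0, "fingers": -1}

```text
clock: 6.52
eef_pos: [0.457, -0.11, 0.6533]
tool_rot: [0.719, 0.678, 0.112, 0.104]
ft_force: [-0.4, 0.2, 0.8]
grip_width: 0.0855
```

Emit:
play_rows:
  motion:
    - {"translation": [0, 5, -25], "roll": 0, "fingers": -1}
    - {"translation": [0, 5, -25], "roll": 0, "fingers": -1}

```text
clock: 6.68
eef_pos: [0.4361, -0.1045, 0.674]
tool_rot: [0.718, 0.674, 0.123, 0.122]
ft_force: [-1.0, -0.3, 0.6]
grip_width: 0.0859
```

Emit:
play_rows:
  motion:
    - {"translation": [0, 5, -25], "roll": 0, "fingers": -1}
    - {"translation": [0, 5, -25], "roll": 0, "fingers": -1}

```text
clock: 6.85
eef_pos: [0.4173, -0.0991, 0.6913]
tool_rot: [0.716, 0.671, 0.133, 0.138]
ft_force: [-0.5, 0.6, -0.1]
grip_width: 0.0856
```

```bash
python3 - <<'E'
from workcell import bot
from h import *
import cv2
st(bot.get_obs())
t=dict(np.load("top0.npz"));s=dict(np.load("scene0.npz"))
P=t["pixels"]
# grey boat mask: low saturation, bright
h=cv2.cvtColor(P,cv2.COLOR_RGB2HSV);x0,y0=422,165
m=((h[...,1]<60)&(h[...,2]>90)).astype(np.uint8)[y0:236,x0:452]
for r in range(0,m.shape[0],3):
    c=np.where(m[r])[0]; print(r+y0,(c.min()+x0,c.max()+x0,len(c)) if len(c) else None,end="; ")
# open bottle rim: bright ring in top
g=P[205:245,195:235].astype(int).sum(2)
S=s["pixels"][:,:,::-1]
a=cv2.resize(S[165:200,235:300],(520,280),interpolation=cv2.INTER_CUBIC)
b=cv2.resize(P[205:245,190:240,::-1],(350,280),interpolation=cv2.INTER_CUBIC)
a=a[:, :440]
cv2.imwrite("pics/crop2.png",np.hstack([a,b]))
E
```

```text
t 6.85 j [-0.294  0.133  1.087  2.149  0.091 -0.213] p [ 0.4173 -0.0991  0.6913] w 0.0856
lean 22.13 az -3.0 x-az 86.4 F [-0.5  0.6 -0.1]
165 None; 168 None; 171 (np.int64(435), np.int64(439), 5); 174 (np.int64(435), np.int64(440), 6); 177 (np.int64(435), np.int64(445), 8); 180 (np.int64(434), np.int64(444), 7); 183 (np.int64(434), np.int64(443), 6); 186 (np.int64(433), np.int64(443), 6); 189 (np.int64(432), np.int64(442), 7); 192 (np.int64(432), np.int64(442), 7); 195 (np.int64(432), np.int64(441), 6); 198 (np.int64(431), np.int64(443), 8); 201 (np.int64(436), np.int64(440), 5); 204 (np.int64(436), np.int64(440), 5); 207 (np.int64(436), np.int64(440), 5); 210 (np.int64(435), np.int64(439), 5); 213 (np.int64(435), np.int64(439), 5); 216 (np.int64(434), np.int64(439), 6); 219 (np.int64(434), np.int64(438), 5); 222 (np.int64(434), np.int64(438), 5); 225 (np.int64(433), np.int64(437), 5); 228 (np.int64(433), np.int64(437), 5); 231 (np.int64(434), np.int64(436), 3); 234 None;
```

View pics/crop2.png

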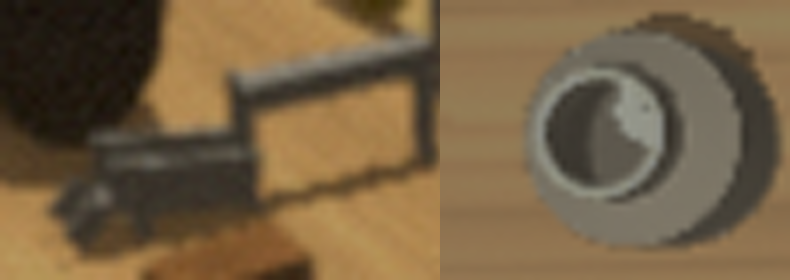

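The scene crop shows the boat standing with its bar from (237,85) to (430,45) and its beak at lower left. The right crop shows the open mouth centred at (604,133), i.e. top-view pixel (213.4,224.0). The lean is now 22° at azimuth −3°. Next I work out the grip point and heading.

```bash
python3 - <<'E'
from workcell import bot
from h import *
import cv2
t=dict(np.load("top0.npz"));s=dict(np.load("scene0.npz"))
rows=np.arange(202,231);h=cv2.cvtColor(t["pixels"],cv2.COLOR_RGB2HSV);m=(h[...,1]<60)&(h[...,2]>90)
us=[np.where(m[r,428:446])[0].mean()+428 for r in rows]
pts=np.array([onz(t,u+.0,r,.06)[:2] for u,r in zip(us,rows)])
k=np.polyfit(pts[:,0],pts[:,1],1);print("heading deg",np.degrees(np.arctan(k[0])))
for v,z in((199.5,.06),(231.5,.06),(171,.04)):print(v,onz(t,np.interp(v,rows,us),v,z))
# triangulate bar ends: scene crop -> scene px
def tri(pt,ps):
    o1,d1=ray(t,*pt);o2,d2=ray(s,*ps);A=np.array([d1,-d2]).T;l=np.linalg.lstsq(A,o2-o1,rcond=None)[0]
    a,b=o1+l[0]*d1,o2+l[1]*d2;return ((a+b)/2).round(4),round(np.linalg.norm(a-b)*1e3,1)
print("mouth by z",onz(t,213.4,224.0,.13))
# scene px of mouth candidate
print("mouth proj in scene",proj(s,onz(t,213.4,224.0,.13)))
o=bot.get_obs();M=st(o);print(M.round(4))
E
```

```text
heading deg -9.80426089803545
199.5 [ 0.56976928 -0.28717462  0.06      ]
231.5 [ 0.49028401 -0.2759838   0.06      ]
171 [ 0.64463192 -0.29632278  0.04      ]
mouth by z [0.51821458 0.25730075 0.13      ]
mouth proj in scene [400.13187183 228.84526602]
t 6.85 j [-0.294  0.133  1.087  2.149  0.091 -0.213] p [ 0.4173 -0.0991  0.6913] w 0.0856
lean 22.13 az -3.0 x-az 86.4 F [-0.5  0.6 -0.1]
[[ 0.0633  0.9244  0.3763]
 [ 0.998  -0.0604 -0.0195]
 [ 0.0047  0.3767 -0.9263]]
```

Emit:
play_rows:
  motion:
    - {"translation": [-4, 0, -1], "roll": 0, "fingers": -1}
    - {"translation": [-8, 0, -1], "roll": 0, "fingers": -1}
    - {"translation": [-12, 0, -1], "roll": 0, "fingers": -1}
    - {"translation": [-16, 0, -1], "roll": 0, "fingers": -1}
    - {"translation": [-20, 0, -1], "roll": 0, "fingers": -1}
    - {"translation": [-23, 0, -1], "roll": 0, "fingers": -1}
    - {"translation": [-24, 0, -1], "roll": 0, "fingers": -1}

```text
clock: 7.43
eef_pos: [0.3958, -0.3265, 0.6565]
tool_rot: [0.717, 0.667, 0.133, 0.152]
ft_force: [1.1, -1.6, -0.2]
grip_width: 0.0852
```

```bash
python3 -c "
from workcell import bot
from h import *
st(bot.get_obs())"
```

```text
t 7.4333 j [-0.84   0.31   1.196  2.148  0.269 -0.726] p [ 0.3958 -0.3265  0.6565] w 0.0852
lean 23.31 az -6.0 x-az 85.7 F [ 1.1 -1.6 -0.2]
```

Emit:
play_rows:
  motion:
    - {"translation": [-4, 14, -20], "roll": 0, "fingers": -1}
    - {"translation": [-4, 14, -20], "roll": 0, "fingers": -1}

```text
clock: 7.6
eef_pos: [0.4032, -0.3191, 0.6738]
tool_rot: [0.716, 0.663, 0.136, 0.172]
ft_force: [-0.1, 0.3, 0.8]
grip_width: 0.0855
```

```bash
python3 -c "
from workcell import bot
from h import *
st(bot.get_obs())"
```

```text
t 7.6 j [-0.818  0.308  1.243  2.149  0.266 -0.694] p [ 0.4032 -0.3191  0.6738] w 0.0855
lean 25.31 az -8.9 x-az 85.2 F [-0.1  0.3  0.8]
```

```bash
cat >> h.py <<'E'
def go(o,target):
    M=Rn.from_quat(o["tool_rot"]).as_matrix();print("shift cm",(100*M.T@(np.array(target)-o["eef_pos"])).round(2))
E
python3 -c "
from workcell import bot
from h import *
o=bot.get_obs();M=st(o);print(M.round(4))
# roll so tool x horizontal
print('roll',np.degrees(np.arctan2(-M[2,0],M[2,1])))
go(o,[.532,-.282,.15])"
```

```text
t 7.6 j [-0.818  0.308  1.243  2.149  0.266 -0.694] p [ 0.4032 -0.3191  0.6738] w 0.0855
lean 25.31 az -8.9 x-az 85.2 F [-0.1  0.3  0.8]
[[ 0.0837  0.9026  0.4223]
 [ 0.9959 -0.0613 -0.0664]
 [-0.0341  0.4261 -0.904 ]]
roll 4.572868237358813
shift cm [  6.56 -10.92  52.55]
```

Emit:
play_rows:
  motion:
    - {"translation": [0.4, -0.7, 3.3], "roll": 1, "fingers": -0.3}
    - {"translation": [0.9, -1.4, 7], "roll": 3, "fingers": -0.3}
    - {"translation": [1.3, -2.2, 10.8], "roll": 4.6, "fingers": -0.3}
    - {"translation": [1.8, -3, 14.6], "roll": 4.6, "fingers": -0.3}
    - {"translation": [2.3, -3.8, 18.4], "roll": 4.6, "fingers": -0.3}
    - {"translation": [2.7, -4.6, 22.2], "roll": 4.6, "fingers": -0.3}
    - {"translation": [3.2, -5.4, 26], "roll": 4.6, "fingers": -0.3}
    - {"translation": [3.7, -6.2, 29.8], "roll": 4.6, "fingers": -0.3}
    - {"translation": [4.2, -7, 33.6], "roll": 4.6, "fingers": -0.3}
    - {"translation": [4.7, -7.8, 37.4], "roll": 4.6, "fingers": -0.3}
    - {"translation": [5.2, -8.6, 41.2], "roll": 4.6, "fingers": -0.3}
    - {"translation": [5.6, -9.4, 45], "roll": 4.6, "fingers": -0.3}
    - {"translation": [6.1, -10.2, 48.8], "roll": 4.6, "fingers": -0.3}
    - {"translation": [6.5, -10.8, 51.5], "roll": 4.6, "fingers": -0.3}
    - {"translation": [6.56, -10.92, 52.55], "roll": 4.6, "fingers": -0.3}
    - {"translation": [6.56, -10.92, 52.55], "roll": 4.6, "fingers": -0.3}

```text
clock: 8.93
eef_pos: [0.5307, -0.2777, 0.1465]
tool_rot: [0.741, 0.636, 0.142, 0.163]
ft_force: [-0.7, -0.6, 0.8]
grip_width: 0.0556
```

```bash
python3 - <<'E'
from workcell import bot
from h import *
import cv2
o=bot.get_obs();M=st(o)
t=bot.camera("top");s=bot.camera("scene")
g=[.530,-.2815,.052]
# predicted places of boat points on image
h=np.radians(-8.5);ax=np.array([np.cos(h),np.sin(h),0])
def mark(c,r,k,pts):
    u0,v0,u1,v1=r;a=cv2.resize(c["pixels"][v0:v1,u0:u1,::-1],None,fx=k,fy=k,interpolation=cv2.INTER_CUBIC)
    for p,col in pts:
        u,v=proj(c,p);cv2.circle(a,(int((u-u0+.5)*k),int((v-v0+.5)*k)),3,col,-1)
    return a
top=lambda x,z:np.array([.53,-.2815,z])+ax*x
pts=[(top(0,.06),(0,0,255)),(top(-.042,.06),(0,255,0)),(top(.108,.019),(255,0,0)),(o["eef_pos"],(255,0,255))]
cv2.imwrite("pics/crop3.png",np.hstack([mark(s,(220,100,310,200),4,pts),mark(t,(400,140,490,240),4,pts)]))
go(o,[.532,-.282,.0475])
E
```

```text
t 8.9333 j [-0.565  0.245 -0.363  0.561  0.173 -0.378] p [ 0.5307 -0.2777  0.1465] w 0.0556
lean 24.96 az -8.3 x-az 81.3 F [-0.7 -0.6  0.8]
shift cm [-0.43 -4.    9.05]
```

View pics/crop3.png

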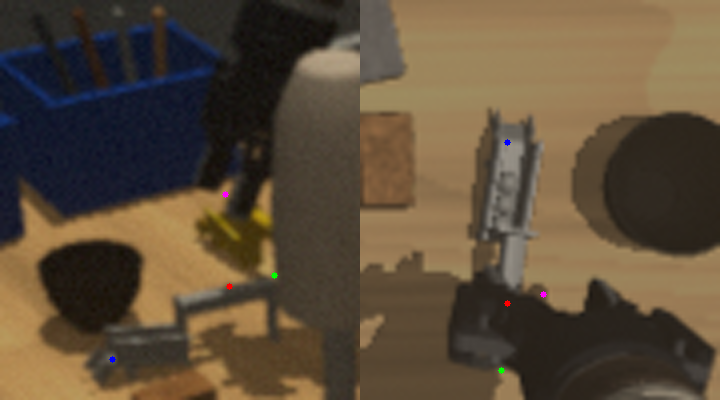

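The marks sit on the boat: red on the bar in both views, within about 1 px (the bar in the top view is about 2 mm further to −y). The fingers hang over the bar with nothing in between. Descending.

Emit:
play_rows:
  motion:
    - {"translation": [0, 0, 0], "roll": 0, "fingers": -0.3}
    - {"translation": [-0.1, -0.8, 1.8], "roll": 0, "fingers": -0.3}
    - {"translation": [-0.1, -1.6, 3.6], "roll": 0, "fingers": -0.3}
    - {"translation": [-0.2, -2.4, 5.4], "roll": 0, "fingers": -0.3}
    - {"translation": [-0.2, -2.9, 6.5], "roll": 0, "fingers": -0.3}
    - {"translation": [-0.2, -2.9, 6.5], "roll": 0, "fingers": -0.3}
    - {"translation": [-0.2, -2.9, 6.5], "roll": 0, "fingers": -0.3}

```text
clock: 9.62
eef_pos: [0.5341, -0.2832, 0.0801]
tool_rot: [0.741, 0.635, 0.143, 0.167]
ft_force: [0.3, -0.3, 0.5]
grip_width: 0.0555
```

```bash
python3 -c "
from workcell import bot
from h import *
o=bot.get_obs();M=st(o);print(M.round(3))
go(o,[.532,-.284,.0475])"
```

```text
t 9.6167 j [-0.571  0.343 -0.441  0.377  0.174 -0.381] p [ 0.5341 -0.2832  0.0801] w 0.0555
lean 25.38 az -8.9 x-az 81.2 F [ 0.3 -0.3  0.5]
[[ 0.153  0.893  0.424]
 [ 0.988 -0.138 -0.066]
 [-0.001  0.429 -0.903]]
shift cm [-0.11 -1.57  2.86]
```

Emit:
play_rows:
  motion:
    - {"translation": [-0.1, -0.5, 0.9], "roll": 0, "fingers": -0.3}
    - {"translation": [-0.1, -1.0, 1.9], "roll": 0, "fingers": -0.3}
    - {"translation": [-0.1, -1.5, 2.7], "roll": 0, "fingers": -0.3}
    - {"translation": [-0.1, -1.57, 2.86], "roll": 0, "fingers": -0.3}
    - {"translation": [-0.1, -1.57, 2.86], "roll": 0, "fingers": 0}
    - {"translation": [-0.1, -1.57, 2.86], "roll": 0, "fingers": 0.3}
    - {"translation": [-0.1, -1.57, 2.86], "roll": 0, "fingers": 0.5}
    - {"translation": [-0.1, -1.57, 2.86], "roll": 0, "fingers": 0.6}
    - {"translation": [-0.1, -1.57, 2.86], "roll": 0, "fingers": 0.7}
    - {"translation": [-0.1, -1.57, 2.86], "roll": 0, "fingers": 0.8}
    - {"translation": [-0.1, -1.57, 2.86], "roll": 0, "fingers": 1}
    - {"translation": [-0.1, -1.57, 2.86], "roll": 0, "fingers": 1}
    - {"translation": [-0.1, -1.57, 2.86], "roll": 0, "fingers": 1}

```text
clock: 10.7
eef_pos: [0.5321, -0.2838, 0.0473]
tool_rot: [0.74, 0.635, 0.143, 0.167]
ft_force: [-2.7, 1.2, 5.9]
grip_width: 0.0132
```

```bash
python3 -c "
from workcell import bot
from h import *
o=bot.get_obs();M=st(o);print(M.round(4))
W=np.array([0,0,.12]);print((100*M.T@W).round(2))"
```

```text
t 10.7 j [-0.574  0.394 -0.478  0.29   0.176 -0.384] p [ 0.5321 -0.2838  0.0473] w 0.0132
lean 25.4 az -8.9 x-az 81.2 F [-2.7  1.2  5.9]
[[ 1.524e-01  8.928e-01  4.239e-01]
 [ 9.883e-01 -1.374e-01 -6.600e-02]
 [-7.000e-04  4.290e-01 -9.033e-01]]
[-1.000e-02  5.150e+00 -1.084e+01]
```

Emit:
play_rows:
  motion:
    - {"translation": [0, 0.15, -0.3], "roll": 0, "fingers": 1}
    - {"translation": [0, 0.5, -1.0], "roll": 0, "fingers": 1}
    - {"translation": [0, 1.0, -2.1], "roll": 0, "fingers": 1}
    - {"translation": [0, 1.6, -3.4], "roll": 0, "fingers": 1}
    - {"translation": [0, 2.3, -4.8], "roll": 0, "fingers": 1}
    - {"translation": [0, 3.0, -6.3], "roll": 0, "fingers": 1}
    - {"translation": [0, 3.7, -7.8], "roll": 0, "fingers": 1}
    - {"translation": [0, 4.4, -9.3], "roll": 0, "fingers": 1}
    - {"translation": [0, 5.1, -10.8], "roll": 0, "fingers": 1}
    - {"translation": [0, 5.7, -12.1], "roll": 0, "fingers": 1}
    - {"translation": [0, 6.3, -13.2], "roll": 0, "fingers": 1}
    - {"translation": [0, 6.7, -14.1], "roll": 0, "fingers": 1}
    - {"translation": [0, 7, -14.7], "roll": 0, "fingers": 1}
    - {"translation": [0, 7, -14.7], "roll": 0, "fingers": 1}

```text
clock: 11.87
eef_pos: [0.5325, -0.2838, 0.2107]
tool_rot: [0.74, 0.635, 0.143, 0.167]
ft_force: [0.2, -1.2, -2.0]
grip_width: 0.0126
```

```bash
python3 - <<'E'
from workcell import bot
from h import *
import cv2
o=bot.get_obs();M=st(o)
g=o["eef_pos"]-.005*M[:,2]
t=bot.camera("top");s=bot.camera("scene")
u,v=proj(t,g).astype(int);a=cv2.resize(t["pixels"][v-65:v+25,u-40:u+40,::-1],None,fx=5,fy=5,interpolation=cv2.INTER_CUBIC)
u,v=proj(s,g).astype(int);b=cv2.resize(s["pixels"][v-45:v+45,u-40:u+40,::-1],None,fx=5,fy=5,interpolation=cv2.INTER_CUBIC)
cv2.imwrite("pics/crop4.png",np.hstack([a,b]))
go(o,[.37,-.28,.198]);go(o,[.37,.10,.205])
E
```

```text
t 11.8667 j [-0.573  0.184 -0.259  0.718  0.175 -0.384] p [ 0.5325 -0.2838  0.2107] w 0.0126
lean 25.41 az -8.9 x-az 81.2 F [ 0.2 -1.2 -2. ]
shift cm [ -2.1  -15.1   -5.77]
shift cm [ 35.45 -20.02  -8.92]
```

View pics/crop4.png

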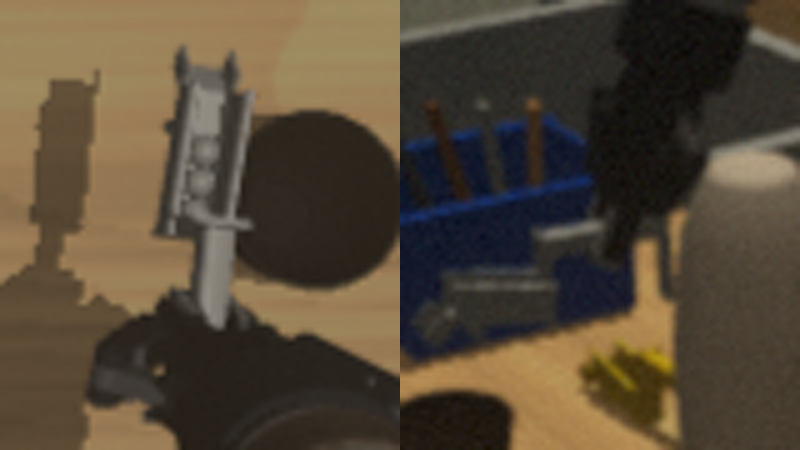

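Top crop: the boat hangs level in the jaws, with balls at the rear of the trough at (203,150)–(200,210). Scene crop: the walls look level. I pull back toward the base, clear of the cast, then sweep across.

Emit:
play_rows:
  motion:
    - {"translation": [0, -0.3, -0.1], "roll": 0, "fingers": 1}
    - {"translation": [-0.1, -0.9, -0.3], "roll": 0, "fingers": 1}
    - {"translation": [-0.3, -1.9, -0.7], "roll": 0, "fingers": 1}
    - {"translation": [-0.5, -3.3, -1.3], "roll": 0, "fingers": 1}
    - {"translation": [-0.7, -4.9, -1.9], "roll": 0, "fingers": 1}
    - {"translation": [-0.9, -6.6, -2.5], "roll": 0, "fingers": 1}
    - {"translation": [-1.2, -8.3, -3.2], "roll": 0, "fingers": 1}
    - {"translation": [-1.4, -10, -3.8], "roll": 0, "fingers": 1}
    - {"translation": [-1.6, -11.6, -4.4], "roll": 0, "fingers": 1}
    - {"translation": [-1.8, -13, -5], "roll": 0, "fingers": 1}
    - {"translation": [-2, -14.1, -5.4], "roll": 0, "fingers": 1}
    - {"translation": [-2.1, -14.8, -5.7], "roll": 0, "fingers": 1}
    - {"translation": [-2.1, -15.1, -5.8], "roll": 0, "fingers": 1}

```text
clock: 13.05
eef_pos: [0.3679, -0.2795, 0.1966]
tool_rot: [0.741, 0.635, 0.142, 0.166]
ft_force: [0.2, 0.7, -1.9]
grip_width: 0.0132
```

Emit:
play_rows:
  motion:
    - {"translation": [0.4, -0.1, 0], "roll": 0, "fingers": 1}
    - {"translation": [1.2, -0.2, -0.1], "roll": 0, "fingers": 1}
    - {"translation": [2.4, -0.3, -0.2], "roll": 0, "fingers": 1}
    - {"translation": [4, -0.5, -0.3], "roll": 0, "fingers": 1}
    - {"translation": [6, -0.8, -0.5], "roll": 0, "fingers": 1}
    - {"translation": [8.4, -1.1, -0.7], "roll": 0, "fingers": 1}
    - {"translation": [11, -1.4, -0.9], "roll": 0, "fingers": 1}
    - {"translation": [13.6, -1.8, -1.1], "roll": 0, "fingers": 1}
    - {"translation": [16.2, -2.1, -1.4], "roll": 0, "fingers": 1}
    - {"translation": [18.8, -2.5, -1.6], "roll": 0, "fingers": 1}
    - {"translation": [21.4, -2.8, -1.8], "roll": 0, "fingers": 1}
    - {"translation": [24, -3.1, -2], "roll": 0, "fingers": 1}
    - {"translation": [26.6, -3.5, -2.2], "roll": 0, "fingers": 1}
    - {"translation": [29.2, -3.8, -2.4], "roll": 0, "fingers": 1}
    - {"translation": [31.6, -4.1, -2.6], "roll": 0, "fingers": 1}
    - {"translation": [33.6, -4.4, -2.8], "roll": 0, "fingers": 1}
    - {"translation": [35.2, -4.6, -2.9], "roll": 0, "fingers": 1}
    - {"translation": [36.4, -4.8, -3], "roll": 0, "fingers": 1}
    - {"translation": [37.2, -4.9, -3.1], "roll": 0, "fingers": 1}
    - {"translation": [37.6, -4.9, -3.2], "roll": 0, "fingers": 1}

```text
clock: 14.72
eef_pos: [0.3691, 0.1032, 0.2049]
tool_rot: [0.74, 0.637, 0.143, 0.165]
ft_force: [0.4, 0.7, -1.5]
grip_width: 0.0132
```

```bash
cat >> h.py <<'E'
G0=None
def boatpose(o,psi0rot):  # unused
    pass
def lip(o,xl=.1215,zl=.004):
    # boat axes in tool frame at psi=0: tool x=+boat y, level boat at lean T
    M=Rn.from_quat(o["tool_rot"]).as_matrix();T=np.radians(25.4)
    bx=np.array([0,np.cos(T),np.sin(T)]);bz=np.array([0,np.sin(T),-np.cos(T)])
    return o["eef_pos"]+M@(np.array([0,0,-.005])+(xl+OX)*bx+(zl-.052)*bz)
OX=0.0
E
python3 - <<'E'
from workcell import bot
from h import *
o=bot.get_obs();M=st(o);L=lip(o);print("lip",L)
m=np.array([.518,.257,.13]);go(o,o["eef_pos"]+(m+np.array([-.03,0,.035])-L))
E
```

```text
t 14.7167 j [ 0.456 -0.246 -0.681  0.764 -0.244  0.56 ] p [0.3691 0.1032 0.2049] w 0.0132
lean 25.26 az -8.3 x-az 81.5 F [ 0.4  0.7 -1.5]
lip [0.4870249  0.08560554 0.16110606]
shift cm [16.96 -2.06 -1.37]
```

Emit:
play_rows:
  motion:
    - {"translation": [0.4, 0, 0], "roll": 0, "fingers": 1}
    - {"translation": [1.2, -0.1, -0.1], "roll": 0, "fingers": 1}
    - {"translation": [2.4, -0.3, -0.2], "roll": 0, "fingers": 1}
    - {"translation": [4, -0.5, -0.3], "roll": 0, "fingers": 1}
    - {"translation": [5.8, -0.7, -0.5], "roll": 0, "fingers": 1}
    - {"translation": [7.6, -0.9, -0.6], "roll": 0, "fingers": 1}
    - {"translation": [9.4, -1.1, -0.8], "roll": 0, "fingers": 1}
    - {"translation": [11.2, -1.4, -0.9], "roll": 0, "fingers": 1}
    - {"translation": [13, -1.6, -1.1], "roll": 0, "fingers": 1}
    - {"translation": [14.6, -1.8, -1.2], "roll": 0, "fingers": 1}
    - {"translation": [15.8, -1.9, -1.3], "roll": 0, "fingers": 1}
    - {"translation": [16.6, -2, -1.3], "roll": 0, "fingers": 1}
    - {"translation": [17, -2, -1.4], "roll": 0, "fingers": 1}
    - {"translation": [17, -2, -1.4], "roll": 0, "fingers": 1}
    - {"translation": [17, -2, -1.4], "roll": 0, "fingers": 1}

```text
clock: 15.97
eef_pos: [0.3715, 0.272, 0.2088]
tool_rot: [0.741, 0.635, 0.142, 0.166]
ft_force: [-0.1, 0.4, -1.8]
grip_width: 0.0133
```

```bash
python3 - <<'E'
from workcell import bot
from h import *
import cv2
o=bot.get_obs();M=st(o);L=lip(o);print("lip",L)
m=np.array([.518,.257,.13])
t=bot.camera("top");s=bot.camera("scene");np.savez("top1.npz",**t);np.savez("scene1.npz",**s)
def crop(c,r,k):
    u0,v0,u1,v1=r;a=cv2.resize(c["pixels"][v0:v1,u0:u1,::-1],None,fx=k,fy=k,interpolation=cv2.INTER_CUBIC)
    for p,col in((L,(0,0,255)),(m,(0,255,0)),(lip(o,.108,.041),(255,0,0)),(lip(o,.042,.06),(255,0,255))):
        u,v=proj(c,p);print(u,v);cv2.circle(a,(int((u-u0+.5)*k),int((v-v0+.5)*k)),2,col,-1)
    return a
print("red lip, green mouth, blue front wall top, mag rear wall top")
cv2.imwrite("pics/crop5.png",np.hstack([crop(t,(180,180,240,255),6),crop(s,(370,180,430,255),6)]))
E
```

```text
t 15.9667 j [ 0.862  0.008 -0.448  0.872 -0.372  0.97 ] p [0.3715 0.272  0.2088] w 0.0133
lean 25.27 az -8.9 x-az 81.2 F [-0.1  0.4 -1.8]
lip [0.48933246 0.25374255 0.16506982]
red lip, green mouth, blue front wall top, mag rear wall top
211.26459114104992 236.34287226341326
213.52932479690145 224.0894826629683
206.11230812060654 242.45519444238894
198.9329508614492 273.92551169541673
408.99805885703984 211.96882543698115
400.1007222049219 228.75374567336695
415.41840261136684 197.4173443079246
437.9327482895414 183.75306785707704
```

View pics/crop5.png

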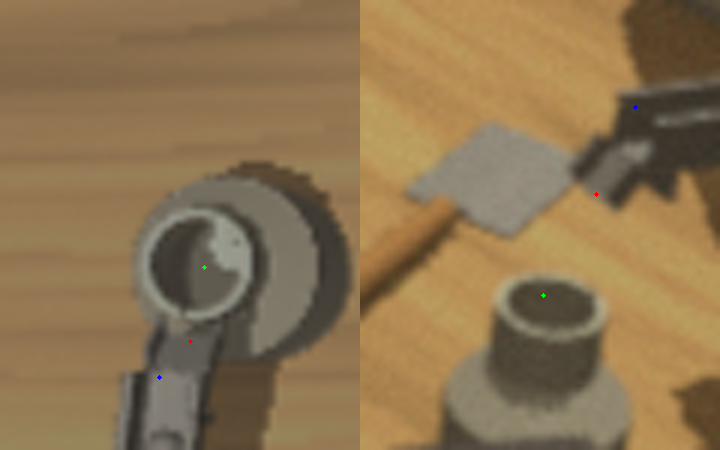

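Top crop: mouth ring centre at (201,264), with the beak approaching from below and the predicted lip (red) consistent with its end. Scene crop: predicted lip (596,194) lies on the beak's lower edge, and the mouth centre is at (551,306), slightly off my green mark. I'll triangulate the mouth again.

```bash
python3 - <<'E'
from workcell import bot
from h import *
from scipy.optimize import least_squares
t=dict(np.load("top1.npz"));s=dict(np.load("scene1.npz"))
print(onz(t,213.0,223.5,.13),onz(s,401.3,230.5,.13))
f=lambda p:np.r_[proj(t,p)-[213.0,223.5],proj(s,p)-[401.3,230.5]]
r=least_squares(f,[.518,.257,.13]);print(r.x,r.fun)
E
```

```text
[0.51939728 0.25823065 0.13      ] [0.52092034 0.26357773 0.13      ]
[0.51858862 0.25997398 0.12674951] [-0.41303563  0.41204548 -0.59989212  0.02521159]
```

```bash
cat > pour.py <<'E'
from h import *
T=np.radians(25.4);m=np.array([.520,.260,.130])
bx=np.array([0,np.cos(T),np.sin(T)]);bz=np.array([0,np.sin(T),-np.cos(T)]);by=np.array([1,0,0])
def pts():
    P=[];y=np.linspace(-12,12,9)
    def add(xs,zs):
        for X,Z in zip(np.atleast_1d(xs),np.atleast_1d(zs)):
            for Y in y:P.append((X,Y,Z))
    n=np.array([-np.sin(np.radians(47)),-np.cos(np.radians(47))])*2
    k=np.linspace(0,1,15);add(108+13.5*k+n[0],19-15*k+n[1])
    for w in(0,5,11):
        a=-n/2*w;P.extend([(108+13.5*q+a[0],s*12,19-15*q+a[1]) for q in k for s in(-1,1)])
    add(42+66*k,6+10*k);add(np.full(9,94),np.linspace(0,15,9));add(np.full(9,90),np.linspace(0,15,9))
    return np.array(P)/1e3
P=pts()
def place(M0,psi,lipw):
    M=M0@Rn.from_euler('z',psi,degrees=True).as_matrix();B=M@np.c_[bx,by,bz]
    g=lipw-B@np.array([.1215,0,.004-.052]);return M,B,g,g+.005*M[:,2]
def clear(B,g):
    W=g+(P-[0,0,.052])@B.T;r=np.hypot(W[:,0]-m[0],W[:,1]-m[1]);dz=W[:,2]-m[2]
    # signed clearance from ring 18<r<22 below rim
    ring=np.maximum.reduce([18-r,r-22,dz]);
    # require points deep inside to have r<18
    return ring.min()if 0 else np.min(np.maximum.reduce([.018-r,r-.022,dz]))*1e3
E
python3 - <<'E'
from pour import *
from workcell import bot
o=bot.get_obs();M0=Rn.from_quat(o["tool_rot"]).as_matrix()
for psi in range(0,-151,-15):
    out=[]
    for f in(-4,-2,0,2):
        for dep in(4,6,8):
            M,B,_,_=place(M0,psi,m);h=B[:,0].copy();h[2]=0;h/=np.linalg.norm(h)
            M,B,g,tcp=place(M0,psi,m+f*1e-3*h+[0,0,-dep*1e-3]);out.append(round(clear(B,g),1))
    print(psi,"pitch",round(-np.degrees(np.arcsin(B[2,0])),1),"lat",round(np.degrees(np.arcsin(B[2,1])),1),"head",round(np.degrees(np.arctan2(B[1,0],B[0,0]))),"tcp",tcp.round(3),out)
E
```

```text
0 pitch 0.1 lat -0.0 head -9 tcp [0.404 0.278 0.166] [np.float64(1.6), np.float64(0.9), np.float64(0.2), np.float64(2.2), np.float64(1.6), np.float64(0.9), np.float64(3.2), np.float64(2.3), np.float64(1.7), np.float64(3.5), np.float64(2.3), np.float64(2.3)]
-15 pitch 0.9 lat -6.4 head 5 tcp [0.403 0.255 0.167] [np.float64(0.9), np.float64(-0.0), np.float64(-0.9), np.float64(1.8), np.float64(1.1), np.float64(0.1), np.float64(2.4), np.float64(1.7), np.float64(1.0), np.float64(2.0), np.float64(1.7), np.float64(1.6)]
-30 pitch 3.1 lat -12.3 head 18 tcp [0.408 0.233 0.171] [np.float64(0.3), np.float64(-0.5), np.float64(-1.3), np.float64(1.0), np.float64(0.1), np.float64(-0.7), np.float64(2.0), np.float64(1.2), np.float64(0.3), np.float64(1.2), np.float64(1.2), np.float64(1.0)]
-45 pitch 6.6 lat -17.6 head 31 tcp [0.418 0.213 0.177] [np.float64(0.2), np.float64(-0.7), np.float64(-1.5), np.float64(0.6), np.float64(-0.1), np.float64(-0.9), np.float64(1.4), np.float64(0.5), np.float64(-0.4), np.float64(0.8), np.float64(0.8), np.float64(0.7)]
-60 pitch 11.3 lat -21.7 head 44 tcp [0.432 0.197 0
[... 1132 characters left out ...]
2), np.float64(0.5), np.float64(0.1), np.float64(-0.3), np.float64(0.4), np.float64(-0.3), np.float64(-0.8), np.float64(-0.4), np.float64(-0.8), np.float64(-1.1)]
-135 pitch 41.4 lat -17.6 head 113 tcp [0.528 0.197 0.231] [np.float64(1.2), np.float64(0.7), np.float64(0.3), np.float64(0.7), np.float64(0.3), np.float64(-0.1), np.float64(0.4), np.float64(-0.2), np.float64(-0.7), np.float64(-0.5), np.float64(-0.8), np.float64(-1.2)]
-150 pitch 46.2 lat -12.3 head 130 tcp [0.543 0.213 0.237] [np.float64(1.7), np.float64(1.3), np.float64(1.0), np.float64(1.0), np.float64(0.7), np.float64(0.4), np.float64(0.5), np.float64(0.2), np.float64(-0.2), np.float64(-0.4), np.float64(-0.9), np.float64(-1.2)]
```

```bash
cat >> pour.py <<'E'
def best(M0,psi,dep,W=9):
    M,B,_,_=place(M0,psi,m);h=B[:,0].copy();h[2]=0;h/=np.linalg.norm(h);n=np.array([-h[1],h[0],0]);b=None
    for f in np.arange(-8,6):
        for l in np.arange(-W,W+1):
            off=(f*h+l*n)*1e-3;M,B,g,tcp=place(M0,psi,m+off+[0,0,-dep*1e-3]);c=clear(B,g)
            if b is None or c>b[0]:b=(c,f,l,off,tcp,B)
    return b
E
python3 - <<'E'
from pour import *
from workcell import bot
o=bot.get_obs();M0=Rn.from_quat(o["tool_rot"]).as_matrix()
for psi in range(0,-151,-15):
    for dep in(3,5):
        c,f,l,off,tcp,B=best(M0,psi,dep);print(psi,dep,"clr",round(c,1),"f,l",f,l,"off",(off*1e3).round(1),end=" | ")
    print()
E
```

```text
0 3 clr 4.0 f,l 1 0 off [ 1.  -0.2  0. ] | 0 5 clr 3.0 f,l 1 0 off [ 1.  -0.2  0. ] | 
-15 3 clr 3.5 f,l 1 -2 off [ 1.2 -1.9  0. ] | -15 5 clr 3.2 f,l 2 -2 off [ 2.2 -1.8  0. ] | 
-30 3 clr 3.3 f,l 1 -2 off [ 1.6 -1.6  0. ] | -30 5 clr 3.0 f,l 1 -3 off [ 1.9 -2.5  0. ] | 
-45 3 clr 3.2 f,l 1 -3 off [ 2.4 -2.   0. ] | -45 5 clr 2.9 f,l 2 -3 off [ 3.3 -1.5  0. ] | 
-60 3 clr 3.2 f,l 1 -3 off [ 2.8 -1.5  0. ] | -60 5 clr 2.6 f,l 2 -3 off [ 3.5 -0.8  0. ] | 
-75 3 clr 3.3 f,l 0 -3 off [ 2.5 -1.6  0. ] | -75 5 clr 2.6 f,l 2 -3 off [3.6 0.  0. ] | 
-90 3 clr 3.1 f,l 0 -3 off [ 2.8 -1.   0. ] | -90 5 clr 2.8 f,l 0 -3 off [ 2.8 -1.   0. ] | 
-105 3 clr 3.1 f,l -2 -3 off [ 2.7 -2.3 -0. ] | -105 5 clr 2.6 f,l -2 -3 off [ 2.7 -2.3 -0. ] | 
-120 3 clr 3.2 f,l -3 -3 off [ 3.4 -2.6 -0. ] | -120 5 clr 2.7 f,l -3 -3 off [ 3.4 -2.6 -0. ] | 
-135 3 clr 3.2 f,l -4 -3 off [ 4.3 -2.5 -0. ] | -135 5 clr 3.2 f,l -4 -3 off [ 4.3 -2.5 -0. ] | 
-150 3 clr 3.5 f,l -5 -2 off [ 4.8 -2.5 -0. ] | -150 5 clr 3.2 f,l -5 -2 off [ 4.8 -2.5 -0. ] |
```

```bash
python3 - <<'E'
from pour import *
from workcell import bot
o=bot.get_obs();L=lip(o);print(L);go(o,o["eef_pos"]+np.array([.521,.260,.147])-L)
E
```

```text
[0.48929079 0.25336943 0.16510789]
shift cm [1.14 1.97 2.93]
```

Emit:
play_rows:
  motion:
    - {"translation": [0.1, 0.2, 0.3], "roll": 0, "fingers": 1}
    - {"translation": [0.3, 0.5, 0.8], "roll": 0, "fingers": 1}
    - {"translation": [0.6, 1.0, 1.5], "roll": 0, "fingers": 1}
    - {"translation": [0.9, 1.5, 2.2], "roll": 0, "fingers": 1}
    - {"translation": [1.1, 1.8, 2.7], "roll": 0, "fingers": 1}
    - {"translation": [1.14, 1.97, 2.93], "roll": 0, "fingers": 1}
    - {"translation": [1.14, 1.97, 2.93], "roll": 0, "fingers": 1}
    - {"translation": [1.14, 1.97, 2.93], "roll": 0, "fingers": 1}
    - {"translation": [1.14, 1.97, 2.93], "roll": 0, "fingers": 1}

```text
clock: 16.82
eef_pos: [0.4032, 0.2791, 0.1908]
tool_rot: [0.741, 0.635, 0.142, 0.166]
ft_force: [-0.4, -0.8, -1.8]
grip_width: 0.0127
```

```bash
cat >> pour.py <<'E'
import cv2
def look(bot,name,o,extra=()):
    t=bot.camera("top");s=bot.camera("scene");L=lip(o);out=[]
    for c,(u0,v0,u1,v1) in((t,(175,190,235,260)),(s,(370,180,430,250))):
        k=6;a=cv2.resize(c["pixels"][v0:v1,u0:u1,::-1],None,fx=k,fy=k,interpolation=cv2.INTER_CUBIC)
        for p,col in((L,(0,0,255)),(m,(0,255,0))):
            u,v=proj(c,p);cv2.circle(a,(int((u-u0+.5)*k),int((v-v0+.5)*k)),2,col,-1)
        out.append(a)
    cv2.imwrite(name,np.hstack(out))
E
python3 - <<'E'
from pour import *
from workcell import bot
o=bot.get_obs();st(o);L=lip(o);print(L);look(bot,"pics/crop6.png",o);go(o,o["eef_pos"]+np.array([.521,.260,.126])-L)
E
```

```text
t 16.8167 j [ 0.815  0.075 -0.429  0.805 -0.359  0.92 ] p [0.4032 0.2791 0.1908] w 0.0127
lean 25.27 az -8.8 x-az 81.2 F [-0.4 -0.8 -1.8]
[0.52101661 0.26086689 0.14706121]
shift cm [-0.09 -0.89  1.91]
```

View pics/crop6.png

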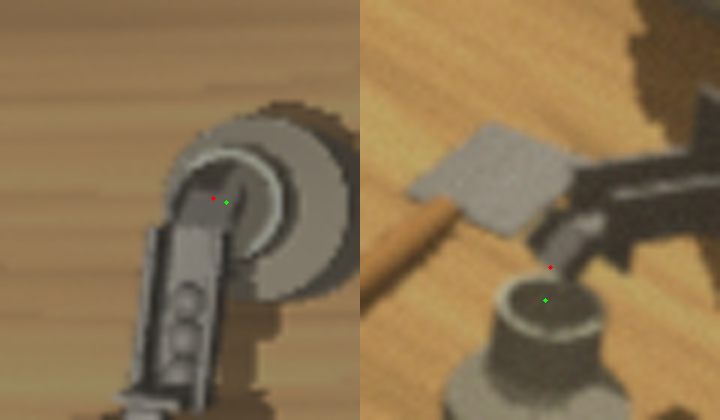

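Top crop: the beak is over the mouth; the visible beak centreline (~212,198) matches the red predicted lip. The three balls are at the rear, (188,300)–(180,370). Scene crop: the lip edge (~552,270) matches red, and the mouth ellipse is near (551,306). The two views put the mouth about 2–3 mm apart in y, so I'll fit the rim ellipse numerically.

```bash
python3 - <<'E'
from h import *
import cv2
for n,w in(("top0",(198,208,230,242)),("scene0",(386,222,416,246)),("scene1",(386,222,416,246))):
    c=dict(np.load(n+".npz"));u0,v0,u1,v1=w;k=8
    g=cv2.cvtColor(c["pixels"],cv2.COLOR_RGB2GRAY)[v0:v1,u0:u1];g=cv2.GaussianBlur(cv2.resize(g,None,fx=k,fy=k,interpolation=cv2.INTER_CUBIC),(0,0),4)
    for th in(np.percentile(g,88),np.percentile(g,82),np.percentile(g,76)):
        m=(g>th).astype(np.uint8);cs=cv2.findContours(m,cv2.RETR_EXTERNAL,cv2.CHAIN_APPROX_NONE)[0]
        b=max(cs,key=lambda q:cv2.contourArea(cv2.convexHull(q)));(x,y),ax,an=cv2.fitEllipse(cv2.convexHull(b))
        u,v=(x+.5)/k-.5+u0,(y+.5)/k-.5+v0
        print(n,int(th),round(u,2),round(v,2),np.round(np.array(ax)/k,1),onz(c,u,v,.13).round(4))
E
```

```text
top0 124 211.76 223.58 [17.9 18.7] [0.5193 0.2611 0.13  ]
top0 122 211.73 223.64 [18.2 18.9] [0.5191 0.2612 0.13  ]
top0 121 211.69 223.63 [18.3 19. ] [0.5192 0.2613 0.13  ]
scene0 151 408.47 225.81 [ 9.7 16.8] [0.4929 0.261  0.13  ]
scene0 149 407.2 224.8 [10.4 21.4] [0.4922 0.2562 0.13  ]
scene0 147 406.1 225.64 [12.2 21.6] [0.497 0.257 0.13 ]
scene1 154 408.71 224.69 [ 6.3 17.7] [0.4889 0.2581 0.13  ]
scene1 151 407.67 225.73 [10.5 19.3] [0.4942 0.2596 0.13  ]
scene1 150 405.49 226.08 [11.8 23.2] [0.4995 0.2574 0.13  ]
```

Emit:
play_rows:
  motion:
    - {"translation": [0, -0.2, 0.4], "roll": 0, "fingers": 1}
    - {"translation": [0, -0.4, 0.9], "roll": 0, "fingers": 1}
    - {"translation": [0, -0.65, 1.4], "roll": 0, "fingers": 1}
    - {"translation": [0, -0.85, 1.8], "roll": 0, "fingers": 1}
    - {"translation": [0, -0.9, 1.9], "roll": 0, "fingers": 1}
    - {"translation": [0, -0.9, 1.9], "roll": 0, "fingers": 1}
    - {"translation": [0, -0.9, 1.9], "roll": 0, "fingers": 1}

```text
clock: 17.5
eef_pos: [0.403, 0.2791, 0.1696]
tool_rot: [0.741, 0.635, 0.142, 0.166]
ft_force: [0.5, 0.4, -1.5]
grip_width: 0.013
```

```bash
sed -i 's/m=np.array(\[.520,.260,.130\])/m=np.array([.520,.261,.130])/' pour.py; python3 - <<'E'
from pour import *
from workcell import bot
o=bot.get_obs();st(o);L=lip(o);print(L);look(bot,"pics/crop7.png",o)
M0=Rn.from_quat(o["tool_rot"]).as_matrix()
# table from commanded now: psi, shift cm
prev=o["eef_pos"]+ (np.array([.5215,.2600,.126])-L)*0
for psi in range(0,-126,-5):
    q=min(1,-psi/60);lw=m+np.array([1.0+1.5*q,-.5-1.3*q,-4-1*q])*1e-3
    M,B,g,tcp=place(M0,psi,lw);print(psi,round(-np.degrees(np.arcsin(B[2,0])),1),(100*M0.T@(tcp-o["eef_pos"])).round(2).tolist(),round(clear(B,g),1))
E
```

```text
t 17.5 j [ 0.815  0.098 -0.465  0.746 -0.359  0.92 ] p [0.403  0.2791 0.1696] w 0.013
lean 25.25 az -8.8 x-az 81.2 F [ 0.5  0.4 -1.5]
[0.52088999 0.26085831 0.12577892]
0 0.1 [-0.03, 0.02, -0.01] 3.2
-5 0.2 [-0.82, 0.07, 0.0] 3.1
-10 0.5 [-1.6, 0.18, 0.01] 2.9
-15 0.9 [-2.37, 0.36, 0.03] 2.9
-20 1.5 [-3.12, 0.6, 0.04] 2.8
-25 2.2 [-3.85, 0.91, 0.05] 2.8
-30 3.1 [-4.54, 1.27, 0.07] 2.7
-35 4.2 [-5.21, 1.7, 0.08] 2.7
-40 5.3 [-5.84, 2.18, 0.1] 2.8
-45 6.6 [-6.42, 2.72, 0.11] 2.8
-50 8.1 [-6.95, 3.3, 0.12] 2.7
-55 9.6 [-7.43, 3.93, 0.14] 2.5
-60 11.3 [-7.86, 4.59, 0.15] 2.4
-65 13.0 [-8.22, 5.28, 0.15] 2.4
-70 14.9 [-8.52, 6.0, 0.15] 2.4
-75 16.8 [-8.75, 6.74, 0.15] 2.5
-80 18.7 [-8.92, 7.5, 0.15] 2.6
-85 20.8 [-9.02, 8.27, 0.15] 2.5
-90 22.9 [-9.06, 9.05, 0.15] 2.4
-95 25.0 [-9.02, 9.83, 0.15] 2.3
-100 27.1 [-8.92, 10.6, 0.15] 2.4
-105 29.2 [-8.75, 11.36, 0.15] 2.3
-110 31.3 [-8.52, 12.1, 0.15] 2.1
-115 33.4 [-8.22, 12.82, 0.15] 2.1
-120 35.5 [-7.86, 13.51, 0.15] 2.0
-125 37.5 [-7.44, 14.16, 0.15] 2.1
```

View pics/crop7.png

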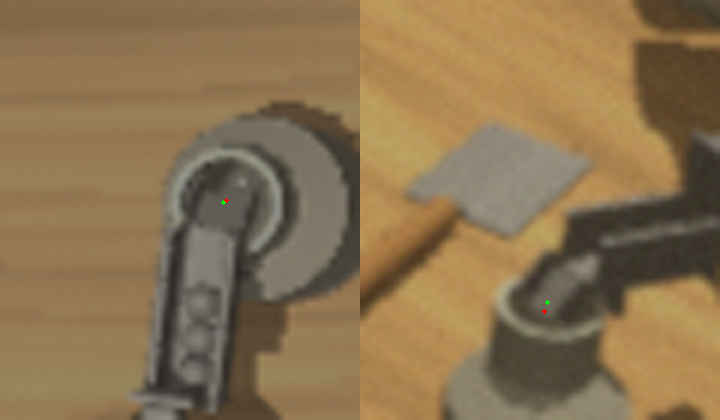

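The lip sits inside the ring. Top crop: ring centre (229,203), beak spanning 190–250, so it's about 2–3 mm to the +y side of centre. I add −0.2 cm in tool x and begin the roll. The first part, ψ to −50° (pitch 8°), is still below where the balls move.

Emit:
play_rows:
  motion:
    - {"translation": [-0.2, 0, 0], "roll": 0, "fingers": 1}
    - {"translation": [-0.4, 0, 0], "roll": -1.5, "fingers": 1}
    - {"translation": [-0.7, 0.05, 0], "roll": -3, "fingers": 1}
    - {"translation": [-1.0, 0.07, 0], "roll": -5, "fingers": 1}
    - {"translation": [-1.4, 0.12, 0], "roll": -7.5, "fingers": 1}
    - {"translation": [-1.8, 0.18, 0], "roll": -10, "fingers": 1}
    - {"translation": [-2.2, 0.27, 0.02], "roll": -12.5, "fingers": 1}
    - {"translation": [-2.57, 0.36, 0.03], "roll": -15, "fingers": 1}
    - {"translation": [-2.95, 0.48, 0.03], "roll": -17.5, "fingers": 1}
    - {"translation": [-3.32, 0.6, 0.04], "roll": -20, "fingers": 1}
    - {"translation": [-3.7, 0.75, 0.04], "roll": -22.5, "fingers": 1}
    - {"translation": [-4.05, 0.91, 0.05], "roll": -25, "fingers": 1}
    - {"translation": [-4.4, 1.08, 0.06], "roll": -27.5, "fingers": 1}
    - {"translation": [-4.74, 1.27, 0.07], "roll": -30, "fingers": 1}
    - {"translation": [-5.08, 1.48, 0.07], "roll": -32.5, "fingers": 1}
    - {"translation": [-5.41, 1.7, 0.08], "roll": -35, "fingers": 1}
    - {"translation": [-5.73, 1.93, 0.09], "roll": -37.5, "fingers": 1}
    - {"translation": [-6.04, 2.18, 0.1], "roll": -40, "fingers": 1}
    - {"translation": [-6.04, 2.18, 0.1], "roll": -40, "fingers": 1}
    - {"translation": [-6.04, 2.18, 0.1], "roll": -40, "fingers": 1}

```text
clock: 19.27
eef_pos: [0.4142, 0.2162, 0.1786]
tool_rot: [0.48, 0.85, 0.077, 0.205]
ft_force: [0.1, -0.1, -1.8]
grip_width: 0.013
```

```bash
python3 - <<'E'
from pour import *
from workcell import bot
o=bot.get_obs();M=st(o);print(lip(o));look(bot,"pics/crop8.png",o)
# next table relative to now; psi remaining; reference M0 by undoing 40 deg
M0=M@Rn.from_euler('z',40,degrees=True).as_matrix();m[1]=.259
for psi in list(range(-40,-131,-5)):
    q=min(1,-psi/60);lw=m+np.array([1.0+1.5*q,-.5-1.3*q,-4-1*q])*1e-3
    M1,B,g,tcp=place(M0,psi,lw);print(psi+40,round(-np.degrees(np.arcsin(B[2,0])),1),(100*M.T@(tcp-o["eef_pos"])).round(2).tolist())
E
```

```text
t 19.2667 j [ 0.678  0.011 -0.537  0.714 -0.321  0.085] p [0.4142 0.2162 0.1786] w 0.013
lean 25.32 az -8.7 x-az 118.3 F [ 0.1 -0.1 -1.8]
[0.52224554 0.25743969 0.12613075]
0 5.2 [0.05, -0.04, 0.06]
-5 6.5 [-0.74, 0.0, 0.07]
-10 8.0 [-1.52, 0.1, 0.09]
-15 9.5 [-2.3, 0.27, 0.1]
-20 11.2 [-3.05, 0.51, 0.11]
-25 12.9 [-3.77, 0.81, 0.11]
-30 14.8 [-4.46, 1.16, 0.11]
-35 16.7 [-5.12, 1.58, 0.11]
-40 18.6 [-5.73, 2.06, 0.11]
-45 20.7 [-6.31, 2.58, 0.11]
-50 22.8 [-6.83, 3.16, 0.11]
-55 24.9 [-7.3, 3.77, 0.11]
-60 27.0 [-7.72, 4.43, 0.11]
-65 29.1 [-8.08, 5.12, 0.11]
-70 31.3 [-8.38, 5.84, 0.11]
-75 33.4 [-8.61, 6.58, 0.11]
-80 35.5 [-8.78, 7.34, 0.11]
-85 37.5 [-8.88, 8.11, 0.11]
-90 39.4 [-8.92, 8.89, 0.11]
```

View pics/crop8.png

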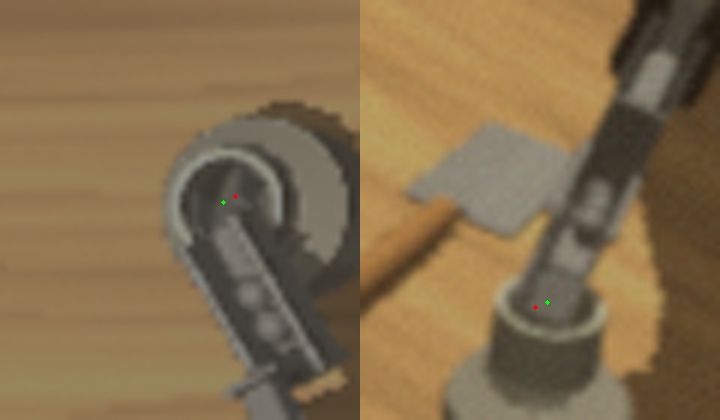

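Lip is still in the mouth and the ring hasn't moved: same ring in the top crop at (229,203), balls at the rear at (250,290) and (270,325). Continuing slowly through the release angle.

Emit:
play_rows:
  motion:
    - {"translation": [-0.22, 0, 0.02], "roll": -1.5, "fingers": 1}
    - {"translation": [-0.45, 0, 0.04], "roll": -3, "fingers": 1}
    - {"translation": [-0.7, 0, 0.07], "roll": -4.5, "fingers": 1}
    - {"translation": [-0.9, 0.02, 0.07], "roll": -6, "fingers": 1}
    - {"translation": [-1.13, 0.05, 0.08], "roll": -7.5, "fingers": 1}
    - {"translation": [-1.36, 0.08, 0.08], "roll": -9, "fingers": 1}
    - {"translation": [-1.6, 0.12, 0.09], "roll": -10.5, "fingers": 1}
    - {"translation": [-1.83, 0.17, 0.09], "roll": -12, "fingers": 1}
    - {"translation": [-2.07, 0.22, 0.1], "roll": -13.5, "fingers": 1}
    - {"translation": [-2.3, 0.27, 0.1], "roll": -15, "fingers": 1}
    - {"translation": [-2.53, 0.34, 0.1], "roll": -16.5, "fingers": 1}
    - {"translation": [-2.75, 0.41, 0.1], "roll": -18, "fingers": 1}
    - {"translation": [-2.98, 0.48, 0.11], "roll": -19.5, "fingers": 1}
    - {"translation": [-3.2, 0.57, 0.11], "roll": -21, "fingers": 1}
    - {"translation": [-3.41, 0.66, 0.11], "roll": -22.5, "fingers": 1}
    - {"translation": [-3.63, 0.75, 0.11], "roll": -24, "fingers": 1}
    - {"translation": [-3.84, 0.84, 0.11], "roll": -25.5, "fingers": 1}
    - {"translation": [-4.05, 0.95, 0.11], "roll": -27, "fingers": 1}
    - {"translation": [-4.26, 1.06, 0.11], "roll": -28.5, "fingers": 1}
    - {"translation": [-4.46, 1.16, 0.11], "roll": -30, "fingers": 1}

```text
clock: 21.03
eef_pos: [0.4439, 0.1848, 0.1933]
tool_rot: [0.242, 0.945, 0.021, 0.218]
ft_force: [-0.3, -0.3, -2.0]
grip_width: 0.013
```

```bash
python3 - <<'E'
from pour import *
from workcell import bot
o=bot.get_obs();M=st(o);print(lip(o));look(bot,"pics/crop9.png",o)
M0=M@Rn.from_euler('z',70,degrees=True).as_matrix();m[1]=.259
for psi in list(range(-70,-141,-5)):
    lw=m+np.array([2.5,-1.8,-5])*1e-3
    M1,B,g,tcp=place(M0,psi,lw);print(psi+70,round(-np.degrees(np.arcsin(B[2,0])),1),(100*M.T@(tcp-o["eef_pos"])).round(2).tolist())
E
```

```text
t 21.0333 j [ 0.565  0.002 -0.506  0.721 -0.285 -0.555] p [0.4439 0.1848 0.1933] w 0.013
lean 25.28 az -8.8 x-az 149.4 F [-0.3 -0.3 -2. ]
[0.52205071 0.25758455 0.12445585]
0 14.9 [-0.08, -0.01, -0.03]
-5 16.8 [-0.85, 0.03, -0.03]
-10 18.7 [-1.62, 0.13, -0.03]
-15 20.8 [-2.38, 0.3, -0.03]
-20 22.8 [-3.12, 0.53, -0.03]
-25 25.0 [-3.84, 0.83, -0.03]
-30 27.1 [-4.53, 1.19, -0.03]
-35 29.2 [-5.19, 1.61, -0.03]
-40 31.3 [-5.81, 2.08, -0.03]
-45 33.5 [-6.38, 2.61, -0.03]
-50 35.5 [-6.91, 3.18, -0.03]
-55 37.6 [-7.38, 3.8, -0.03]
-60 39.5 [-7.8, 4.45, -0.03]
-65 41.4 [-8.16, 5.14, -0.03]
-70 43.1 [-8.45, 5.86, -0.03]
```

Emit:
play_rows:
  motion:
    - {"translation": [-0.25, 0, 0], "roll": -1.5, "fingers": 1}
    - {"translation": [-0.5, 0.01, 0], "roll": -3, "fingers": 1}
    - {"translation": [-0.75, 0.02, 0], "roll": -4.5, "fingers": 1}
    - {"translation": [-1.0, 0.05, 0], "roll": -6, "fingers": 1}
    - {"translation": [-1.23, 0.08, 0], "roll": -7.5, "fingers": 1}
    - {"translation": [-1.46, 0.11, 0], "roll": -9, "fingers": 1}
    - {"translation": [-1.7, 0.15, 0], "roll": -10.5, "fingers": 1}
    - {"translation": [-1.92, 0.2, 0], "roll": -12, "fingers": 1}
    - {"translation": [-2.15, 0.25, 0], "roll": -13.5, "fingers": 1}
    - {"translation": [-2.38, 0.3, 0], "roll": -15, "fingers": 1}
    - {"translation": [-2.6, 0.37, 0], "roll": -16.5, "fingers": 1}
    - {"translation": [-2.82, 0.44, 0], "roll": -18, "fingers": 1}
    - {"translation": [-3.05, 0.51, 0], "roll": -19.5, "fingers": 1}
    - {"translation": [-3.27, 0.59, 0], "roll": -21, "fingers": 1}
    - {"translation": [-3.48, 0.68, 0], "roll": -22.5, "fingers": 1}
    - {"translation": [-3.7, 0.77, 0], "roll": -24, "fingers": 1}
    - {"translation": [-3.91, 0.87, 0], "roll": -25.5, "fingers": 1}
    - {"translation": [-4.12, 0.97, 0], "roll": -27, "fingers": 1}
    - {"translation": [-4.33, 1.08, 0], "roll": -28.5, "fingers": 1}
    - {"translation": [-4.53, 1.19, 0], "roll": -30, "fingers": 1}

```text
clock: 22.8
eef_pos: [0.4849, 0.1743, 0.2132]
tool_rot: [-0.011, 0.976, -0.036, 0.216]
ft_force: [0.2, 0.4, -1.3]
grip_width: 0.0132
```

```bash
python3 - <<'E'
from pour import *
from workcell import bot
o=bot.get_obs();M=st(o);print(lip(o));look(bot,"pics/crop10.png",o)
M0=M@Rn.from_euler('z',100,degrees=True).as_matrix();m[1]=.259
for psi in list(range(-100,-141,-5)):
    lw=m+np.array([3,-1.8,-5])*1e-3
    M1,B,g,tcp=place(M0,psi,lw);print(psi+100,round(-np.degrees(np.arcsin(B[2,0])),1),(100*M.T@(tcp-o["eef_pos"])).round(2).tolist())
E
```

```text
t 22.8 j [ 0.489  0.039 -0.413  0.757 -0.259 -1.151] p [0.4849 0.1743 0.2132] w 0.0132
lean 25.29 az -8.8 x-az -177.7 F [ 0.2  0.4 -1.3]
[0.52262797 0.25727436 0.12478226]
0 27.1 [-0.04, -0.01, -0.0]
-5 29.2 [-0.82, 0.02, -0.0]
-10 31.3 [-1.59, 0.13, -0.0]
-15 33.4 [-2.35, 0.29, -0.0]
-20 35.5 [-3.09, 0.53, -0.0]
-25 37.5 [-3.81, 0.83, -0.0]
-30 39.5 [-4.5, 1.19, -0.0]
-35 41.4 [-5.16, 1.6, -0.0]
-40 43.1 [-5.77, 2.08, -0.0]
```

View pics/crop10.png

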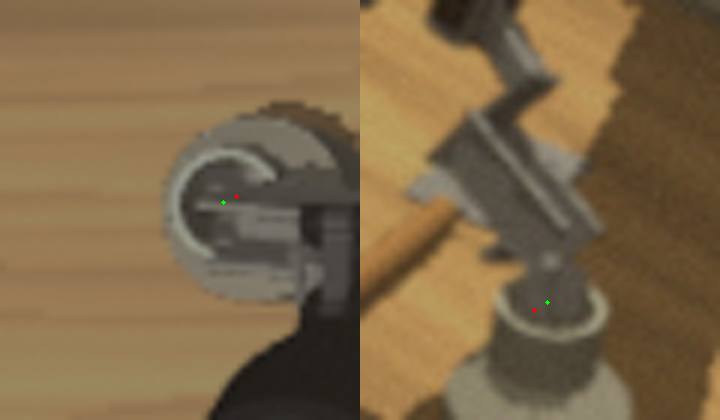

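Lip is in the mouth and the bottle hasn't moved. The trough looks empty as far as visible, but a bright spot at (550,262) by the sill could be a ball. I tip further and hold.

Emit:
play_rows:
  motion:
    - {"translation": [-0.3, 0, 0], "roll": -2, "fingers": 1}
    - {"translation": [-0.65, 0.02, 0], "roll": -4, "fingers": 1}
    - {"translation": [-0.97, 0.05, 0], "roll": -6, "fingers": 1}
    - {"translation": [-1.28, 0.08, 0], "roll": -8, "fingers": 1}
    - {"translation": [-1.59, 0.13, 0], "roll": -10, "fingers": 1}
    - {"translation": [-1.9, 0.19, 0], "roll": -12, "fingers": 1}
    - {"translation": [-2.2, 0.25, 0], "roll": -14, "fingers": 1}
    - {"translation": [-2.5, 0.34, 0], "roll": -16, "fingers": 1}
    - {"translation": [-2.8, 0.43, 0], "roll": -18, "fingers": 1}
    - {"translation": [-3.09, 0.53, 0], "roll": -20, "fingers": 1}
    - {"translation": [-3.38, 0.65, 0], "roll": -22, "fingers": 1}
    - {"translation": [-3.67, 0.77, 0], "roll": -24, "fingers": 1}
    - {"translation": [-3.95, 0.9, 0], "roll": -26, "fingers": 1}
    - {"translation": [-4.23, 1.04, 0], "roll": -28, "fingers": 1}
    - {"translation": [-4.5, 1.19, 0], "roll": -30, "fingers": 1}
    - {"translation": [-4.5, 1.19, 0], "roll": -30, "fingers": 1}
    - {"translation": [-4.5, 1.19, 0], "roll": -30, "fingers": 1}
    - {"translation": [-4.5, 1.19, 0], "roll": -30, "fingers": 1}
    - {"translation": [-4.5, 1.19, 0], "roll": -30, "fingers": 1}
    - {"translation": [-4.5, 1.19, 0], "roll": -30, "fingers": 1}

```text
clock: 24.57
eef_pos: [0.5254, 0.1874, 0.2311]
tool_rot: [-0.262, 0.94, -0.09, 0.199]
ft_force: [-0.5, -0.4, -1.0]
grip_width: 0.013
```

```bash
python3 - <<'E'
from pour import *
from workcell import bot
o=bot.get_obs();M=st(o);print(lip(o))
a=cv2.imread("pics/crop10.png");look(bot,"pics/crop11.png",o);b=cv2.imread("pics/crop11.png")
# change of the bottle's ring in top view (left part) as a check it has not moved
print("ring diff",np.abs(a[100:300,160:200].astype(int)-b[100:300,160:200]).mean())
s=bot.camera("scene")["pixels"][180:250,370:430].max(2)
u,v=proj(dict(np.load("scene1.npz")),lip(o,.108,.026));print("sill px",u,v,"brightness rows near",s[int(v)-180-4:int(v)-180+6,int(u)-370-6:int(u)-370+7])
E
```

```text
t 24.5667 j [ 0.473  0.107 -0.289  0.81  -0.253 -1.689] p [0.5254 0.1874 0.2311] w 0.013
lean 25.27 az -8.8 x-az -145.9 F [-0.5 -0.4 -1. ]
[0.52281691 0.25698233 0.12486682]
ring diff 41.090875
sill px 402.14859401752034 221.50889918525158 brightness rows near [[ 75  73  71  73  71  69  69  81  97  99  86  89  94]
 [ 79  75  72  75  67  72  69  70  83  99 101  94  93]
 [ 76  76  75  77  69  75  73  70  68  76  99 104  96]
 [ 79  75  79  77  74  78  73  72  70  79  85  92  96]
 [ 78  80  78  80  78  75  76  76  88  98  98 100 101]
 [ 90  78  77  85  81  77  80  87  98 103 105 100 102]
 [114  91  82  79  80  80  81  90  96 102 101 104 102]
 [145 112  85  79  80  77  79  79  83  92  99 100 103]
 [146 119  87  80  82  83  78  75  80  88 100 103 102]
 [116  97  83  79  74  78  75  81  85  91 105 115 106]]
```

```bash
python3 - <<'E'
from pour import *
from workcell import bot
o=bot.get_obs();M=Rn.from_quat(o["tool_rot"]).as_matrix()
M0=M@Rn.from_euler('z',130,degrees=True).as_matrix();m[1]=.259
R=None
for k,psi in enumerate(list(range(-130,-64,5))+list(range(-65,1,5))):
    if psi==-65 and k==14: print("--- second call, from planned pose at -65")
    q=min(1,-psi/60);lw=m+np.array([1+1.8*q,-.5-1.4*q,-4-q])*1e-3
    M1,B,g,tcp=place(M0,psi,lw)
    if k==0:base=o["eef_pos"];Mb=M
    if k==14:base=tcp;Mb=M1
    print(psi+(130 if k<14 else 65),(100*Mb.T@(tcp-base)).round(1).tolist())
E
```

```text
0 [0.0, 0.0, -0.0]
5 [0.8, 0.0, -0.0]
10 [1.6, 0.1, -0.0]
15 [2.3, 0.3, -0.0]
20 [3.1, 0.6, -0.0]
25 [3.8, 0.8, -0.0]
30 [4.5, 1.2, -0.0]
35 [5.1, 1.6, -0.0]
40 [5.7, 2.1, -0.0]
45 [6.3, 2.6, -0.0]
50 [6.8, 3.2, -0.0]
55 [7.3, 3.8, -0.0]
60 [7.7, 4.5, -0.0]
65 [8.1, 5.2, -0.0]
--- second call, from planned pose at -65
0 [0.0, 0.0, 0.0]
5 [0.8, 0.0, -0.0]
10 [1.6, 0.1, -0.0]
15 [2.3, 0.3, -0.0]
20 [3.1, 0.5, -0.0]
25 [3.8, 0.8, -0.1]
30 [4.5, 1.2, -0.1]
35 [5.2, 1.6, -0.1]
40 [5.8, 2.1, -0.1]
45 [6.4, 2.6, -0.1]
50 [7.0, 3.2, -0.1]
55 [7.4, 3.8, -0.1]
60 [7.9, 4.5, -0.2]
65 [8.3, 5.2, -0.2]
```

Emit:
play_rows:
  motion:
    - {"translation": [0.4, 0, 0], "roll": 2.5, "fingers": 1}
    - {"translation": [0.8, 0, 0], "roll": 5, "fingers": 1}
    - {"translation": [1.6, 0.1, 0], "roll": 10, "fingers": 1}
    - {"translation": [2.3, 0.3, 0], "roll": 15, "fingers": 1}
    - {"translation": [3.1, 0.55, 0], "roll": 20, "fingers": 1}
    - {"translation": [3.8, 0.85, 0], "roll": 25, "fingers": 1}
    - {"translation": [4.5, 1.2, 0], "roll": 30, "fingers": 1}
    - {"translation": [5.1, 1.6, 0], "roll": 35, "fingers": 1}
    - {"translation": [5.75, 2.1, 0], "roll": 40, "fingers": 1}
    - {"translation": [6.3, 2.6, 0], "roll": 45, "fingers": 1}
    - {"translation": [6.8, 3.2, 0], "roll": 50, "fingers": 1}
    - {"translation": [7.3, 3.8, 0], "roll": 55, "fingers": 1}
    - {"translation": [7.7, 4.5, 0], "roll": 60, "fingers": 1}
    - {"translation": [8.1, 5.2, 0], "roll": 65, "fingers": 1}
    - {"translation": [8.1, 5.2, 0], "roll": 65, "fingers": 1}

```text
clock: 25.97
eef_pos: [0.4371, 0.1887, 0.1897]
tool_rot: [0.284, 0.934, 0.031, 0.216]
ft_force: [-0.4, 0.4, -1.8]
grip_width: 0.013
```

Emit:
play_rows:
  motion:
    - {"translation": [0.4, 0, 0], "roll": 2.5, "fingers": 1}
    - {"translation": [0.8, 0, 0], "roll": 5, "fingers": 1}
    - {"translation": [1.6, 0.1, 0], "roll": 10, "fingers": 1}
    - {"translation": [2.3, 0.3, 0], "roll": 15, "fingers": 1}
    - {"translation": [3.1, 0.55, 0], "roll": 20, "fingers": 1}
    - {"translation": [3.8, 0.85, -0.1], "roll": 25, "fingers": 1}
    - {"translation": [4.5, 1.2, -0.1], "roll": 30, "fingers": 1}
    - {"translation": [5.2, 1.6, -0.1], "roll": 35, "fingers": 1}
    - {"translation": [5.8, 2.1, -0.1], "roll": 40, "fingers": 1}
    - {"translation": [6.4, 2.6, -0.1], "roll": 45, "fingers": 1}
    - {"translation": [7.0, 3.2, -0.1], "roll": 50, "fingers": 1}
    - {"translation": [7.4, 3.8, -0.1], "roll": 55, "fingers": 1}
    - {"translation": [7.9, 4.5, -0.2], "roll": 60, "fingers": 1}
    - {"translation": [8.3, 5.2, -0.2], "roll": 65, "fingers": 1}
    - {"translation": [8.3, 5.2, -0.2], "roll": 65, "fingers": 1}
    - {"translation": [8.3, 5.2, -0.2], "roll": 65, "fingers": 1}

```text
clock: 27.3
eef_pos: [0.4028, 0.2777, 0.1697]
tool_rot: [0.739, 0.637, 0.142, 0.166]
ft_force: [-0.3, 0.3, -1.6]
grip_width: 0.0128
```

```bash
python3 - <<'E'
from pour import *
from workcell import bot
o=bot.get_obs();M=st(o);print(lip(o));t=bot.camera("top");s=bot.camera("scene")
r=lambda c,u0,v0,u1,v1,w,h:cv2.resize(c["pixels"][v0:v1,u0:u1,::-1],(w,h),interpolation=cv2.INTER_CUBIC)
a=r(t,180,195,230,265,250,350);b=r(s,370,180,430,250,300,350);c=cv2.imread("pics/crop11.png")[:350,360:610]
d=r(t,100,130,470,310,800,250-0)
cv2.imwrite("pics/m12.png",np.vstack([np.hstack([a,b,c]),d]))
go(o,o["eef_pos"]+[0,0,.05]);go(o,[.40,.165,.21]);
E
```

```text
t 27.3 j [ 0.813  0.095 -0.469  0.744 -0.359  0.914] p [0.4028 0.2777 0.1697] w 0.0128
lean 25.28 az -8.7 x-az 81.4 F [-0.3  0.3 -1.6]
[0.52071154 0.25989267 0.12596354]
shift cm [-0.01  2.14 -4.52]
shift cm [-11.19   2.98  -3.03]
```

View pics/m12.png

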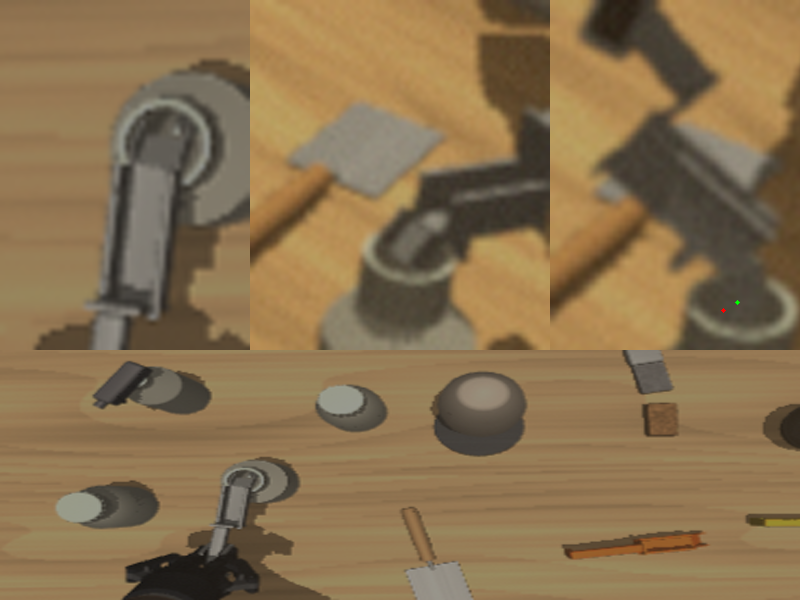

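The montage shows the trough empty (upper left), the lip still in the mouth, and no balls on the bench; everything else is where it was. Now up, back to a free spot at about (0.40, 0.175), and down.

Emit:
play_rows:
  motion:
    - {"translation": [0, 0.3, -0.7], "roll": 0, "fingers": 1}
    - {"translation": [0, 1, -2.1], "roll": 0, "fingers": 1}
    - {"translation": [0, 1.8, -3.8], "roll": 0, "fingers": 1}
    - {"translation": [0, 2.3, -4.9], "roll": 0, "fingers": 1}
    - {"translation": [-0.5, 2.5, -5.2], "roll": 0, "fingers": 1}
    - {"translation": [-1.7, 2.5, -5.2], "roll": 0, "fingers": 1}
    - {"translation": [-3.2, 2.5, -5.0], "roll": 0, "fingers": 1}
    - {"translation": [-4.8, 2.6, -4.6], "roll": 0, "fingers": 1}
    - {"translation": [-6.4, 2.7, -4.2], "roll": 0, "fingers": 1}
    - {"translation": [-8, 2.8, -3.8], "roll": 0, "fingers": 1}
    - {"translation": [-9.3, 2.8, -3.4], "roll": 0, "fingers": 1}
    - {"translation": [-10.2, 2.8, -3.1], "roll": 0, "fingers": 1}
    - {"translation": [-10.2, 2.8, -3.1], "roll": 0, "fingers": 1}
    - {"translation": [-10.2, 2.8, -3.1], "roll": 0, "fingers": 1}

```text
clock: 28.57
eef_pos: [0.3985, 0.1737, 0.209]
tool_rot: [0.741, 0.635, 0.142, 0.166]
ft_force: [0.5, 0.2, -2.0]
grip_width: 0.0132
```

```bash
python3 - <<'E'
from pour import *
from workcell import bot
o=bot.get_obs();M=st(o);go(o,[.40,.175,.06]);go(o,[.40,.175,.0485])
E
```

```text
t 28.5667 j [ 0.609 -0.103 -0.557  0.789 -0.3    0.713] p [0.3985 0.1737 0.209 ] w 0.0132
lean 25.24 az -8.9 x-az 81.2 F [ 0.5  0.2 -2. ]
shift cm [ 0.16 -6.24 13.54]
shift cm [ 0.16 -6.73 14.58]
```

Emit:
play_rows:
  motion:
    - {"translation": [0, -0.4, 0.9], "roll": 0, "fingers": 1}
    - {"translation": [0, -1.3, 2.8], "roll": 0, "fingers": 1}
    - {"translation": [0, -2.4, 5.2], "roll": 0, "fingers": 1}
    - {"translation": [0, -3.5, 7.6], "roll": 0, "fingers": 1}
    - {"translation": [0, -4.6, 10], "roll": 0, "fingers": 1}
    - {"translation": [0, -5.4, 11.8], "roll": 0, "fingers": 1}
    - {"translation": [0, -5.9, 12.8], "roll": 0, "fingers": 1}
    - {"translation": [0, -6.2, 13.5], "roll": 0, "fingers": 1}
    - {"translation": [0, -6.4, 13.9], "roll": 0, "fingers": 1}
    - {"translation": [0, -6.6, 14.3], "roll": 0, "fingers": 1}
    - {"translation": [0, -6.7, 14.5], "roll": 0, "fingers": 1}
    - {"translation": [0, -6.7, 14.5], "roll": 0, "fingers": 1}
    - {"translation": [0, -6.7, 14.5], "roll": 0, "fingers": 1}

```text
clock: 29.65
eef_pos: [0.4006, 0.1749, 0.0502]
tool_rot: [0.741, 0.635, 0.143, 0.166]
ft_force: [-0.5, 0.7, -1.4]
grip_width: 0.013
```

```bash
python3 - <<'E'
from pour import *
from workcell import bot
o=bot.get_obs();M=st(o);print(lip(o))
E
```

```text
t 29.65 j [ 0.608  0.163 -0.813  0.264 -0.299  0.711] p [0.4006 0.1749 0.0502] w 0.013
lean 25.32 az -8.7 x-az 81.2 F [-0.5  0.7 -1.4]
[0.51855109 0.15670655 0.00659781]
```

Emit:
play_rows:
  motion:
    - {"translation": [0, -0.05, 0.1], "roll": 0, "fingers": 1}
    - {"translation": [0, -0.1, 0.2], "roll": 0, "fingers": 1}
    - {"translation": [0, -0.13, 0.27], "roll": 0, "fingers": 1}
    - {"translation": [0, -0.13, 0.27], "roll": 0, "fingers": 1}

```text
clock: 29.98
eef_pos: [0.4006, 0.1747, 0.0473]
tool_rot: [0.741, 0.635, 0.143, 0.166]
ft_force: [-1.0, 0.4, 0.2]
grip_width: 0.0131
```

Emit:
play_rows:
  motion:
    - {"translation": [0, 0, 0], "roll": 0, "fingers": 0.6}
    - {"translation": [0, 0, 0], "roll": 0, "fingers": 0.5}
    - {"translation": [0, 0, 0], "roll": 0, "fingers": 0.3}
    - {"translation": [0, 0, 0], "roll": 0, "fingers": 0}
    - {"translation": [0, 0, 0], "roll": 0, "fingers": -0.1}
    - {"translation": [0, 0, 0], "roll": 0, "fingers": -0.1}
    - {"translation": [0, 0, 0], "roll": 0, "fingers": -0.1}
    - {"translation": [0, 0, 0], "roll": 0, "fingers": -0.1}

```text
clock: 30.65
eef_pos: [0.4003, 0.1745, 0.0468]
tool_rot: [0.741, 0.635, 0.142, 0.166]
ft_force: [0.2, -0.6, -0.2]
grip_width: 0.0469
```

Emit:
play_rows:
  motion:
    - {"translation": [0, 0, -0.5], "roll": 0, "fingers": -0.1}
    - {"translation": [0, 0, -1.5], "roll": 0, "fingers": -0.1}
    - {"translation": [0, 0, -3], "roll": 0, "fingers": -0.1}
    - {"translation": [0, 0, -5], "roll": 0, "fingers": -0.1}
    - {"translation": [0, 0, -7.5], "roll": 0, "fingers": -0.1}
    - {"translation": [0, 0, -10], "roll": 0, "fingers": -0.1}
    - {"translation": [0, 0, -12.5], "roll": 0, "fingers": -0.1}
    - {"translation": [0, 0, -14.5], "roll": 0, "fingers": -0.1}
    - {"translation": [0, 0, -16], "roll": 0, "fingers": -0.1}
    - {"translation": [0, 0, -16], "roll": 0, "fingers": -0.1}
    - {"translation": [0, 0, -16], "roll": 0, "fingers": -0.1}

```text
clock: 31.57
eef_pos: [0.3329, 0.1855, 0.1923]
tool_rot: [0.74, 0.635, 0.144, 0.166]
ft_force: [-0.6, -0.3, -0.8]
grip_width: 0.0472
```

```bash
python3 - <<'E'
from pour import *
from workcell import bot
o=bot.get_obs();st(o);t=bot.camera("top");s=bot.camera("scene")
t0=dict(np.load("top0.npz"))
r=lambda c,u0,v0,u1,v1,w,h:cv2.resize(c["pixels"][v0:v1,u0:u1,::-1],(w,h),interpolation=cv2.INTER_CUBIC)
cv2.imwrite("pics/m13.png",np.vstack([np.hstack([r(t,195,190,275,270,400,300),r(s,370,150,460,250,400,300)]),r(t,100,120,500,320,600,300).repeat(1,1) if 0 else cv2.copyMakeBorder(r(t,100,120,500,320,600,300),0,0,0,200,cv2.BORDER_CONSTANT)]))
cv2.imwrite("pics/final_top.png",t["pixels"][:,:,::-1]);
g=cv2.cvtColor(t["pixels"],cv2.COLOR_RGB2GRAY).astype(int);g0=cv2.cvtColor(t0["pixels"],cv2.COLOR_RGB2GRAY).astype(int)
for n,b in dict(bottle=(196,206,240,245),capA=(243,150,285,190),capB=(122,228,178,262),sprayer=(140,135,200,180),cast=(298,142,350,210),bowl=(458,165,502,206),block=(396,165,416,195),spat=(280,238,325,325)).items():
    u0,v0,u1,v1=b;print(n,np.abs(g-g0)[v0:v1,u0:u1].mean().round(1),end="; ")
E
```

```text
t 31.5667 j [ 0.77  -0.174 -0.659  0.806 -0.347  0.873] p [0.3329 0.1855 0.1923] w 0.0472
lean 25.37 az -8.5 x-az 81.3 F [-0.6 -0.3 -0.8]
bottle 1.7; capA 1.3; capB 1.2; sprayer 1.2; cast 1.2; bowl 1.1; block 1.3; spat 1.2;
```

The picture limit is reached. All other things match the first picture (mean difference about 1 grey level). I check the boat's stance numerically.

```bash
python3 - <<'E'
from pour import *
from workcell import bot
t=bot.camera("top");s=bot.camera("scene");t0=dict(np.load("top0.npz"));s0=dict(np.load("scene0.npz"))
h=np.radians(-8.8);ax=np.array([np.cos(h),np.sin(h),0]);n=np.array([-ax[1],ax[0],0]);g=np.array([.398,.175,0])
for nm,c,c0 in(("top",t,t0),("scene",s,s0)):
    d=(np.abs(c["pixels"].astype(int)-c0["pixels"]).max(2)>25)
    for lab,x,y,z in(("bar0",0,0,.06),("bar-30",-.03,0,.06),("bar+30",.03,0,.06),("wallL",.075,.011,.045),("wallR",.075,-.011,.045),("floor",.08,0,.015),("beak",.115,0,.012),("bench L",.05,.035,0),("bench ahead",.16,0,0)):
        u,v=proj(c,g+ax*x+n*y+[0,0,z]);u,v=int(round(u)),int(round(v));print(nm,lab,(u,v),c["pixels"][v,u],bool(d[v,u]))
E
```

```text
top bar0 (254, 273) [138 133 124] True
top bar-30 (252, 285) [137 132 123] True
top bar+30 (255, 261) [135 130 121] True
top wallL (254, 242) [112 100  85] True
top wallR (263, 243) [129 125 116] True
top floor (261, 241) [131 126 117] True
top beak (263, 227) [96 92 85] True
top bench L (246, 250) [148 123  86] False
top bench ahead (266, 210) [141 113  79] False
scene bar0 (405, 220) [146 139 122] True
scene bar-30 (414, 217) [146 136 119] True
scene bar+30 (397, 223) [142 133 118] True
scene wallL (385, 234) [62 53 46] True
scene wallR (380, 230) [182 150  90] False
scene floor (380, 241) [60 54 42] True
scene beak (370, 246) [106  98  86] True
scene bench L (396, 249) [141 132 108] False
scene bench ahead (356, 254) [172 134  80] False
```

The bar top is grey at its upright height (z 60 mm) in both views, and the trough floor and beak match as well. So the boat stands upright on the bench with nothing touching it. Handing in.

```bash
python3 -c "
from workcell import bot
print(bot.job_done())"
```

```text
the job is handed in; nothing more can be done
None
```

The three balls were poured into the open bottle, and the empty boat stands upright on the bench at about (0.40, 0.175). I handed the job in at about 32 s of the 72 s allowed.

**How the tipping was done:** the moves only turn about the tool's axis and the tool started pointing down, so it could not tip the boat directly. Pushing past the reach limit leaned the tool 25° toward the spout, and that lean stayed. I gripped the boat level, carried it to the mouth and set the lip about 4 mm inside. A slow 130° roll about the leaned axis then pitched the spout down to about 39° while I moved the tool to keep the lip in the mouth.

**Last checks:**
- **Balls:** with the boat level again and the lip still in the mouth, the trough was empty and no ball was on the bench around it. I did not see the balls inside the bottle directly.
- **Other things:** the bottle, both capped bottles, sprayer, cast, bowl, sanding block and spatula match the first top picture to about 1 grey level; the bottle itself was 1.7. I did not compare the brush.
- **Boat:** pixel checks in both views fit it standing upright with the gripper clear. One point, the right trough wall in the scene view, showed bench colour instead of steel. The final picture could not be viewed because the limit of 12 was used up.
- **Mouth position:** the two cameras disagreed by 2–3 mm, so I corrected the lip position from the close-up view. I saw no sign of contact with the bottle.

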